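# Load the egg-decorating turner

## Robot

A 6-joint arm with a two-finger parallel gripper is mounted at the origin on the work surface. World frame = base frame: x ahead of the robot, y to its left, z up, the work surface at z = 0. Lengths are in m, angles in rad, forces in N, time in s.
With the tool pointing down it reaches from about 0.35 to 0.725 m from the base axis. Payload 6 kg.
Tool frame: the origin (TCP) lies at the very end of the fingers, on their centre line; the grasp point (between the pads) lies 19 mm behind it (env.hold_point_z is the distance from the TCP to the grasp point, in m); z points along the fingers, y is the line along which they close (so a half turn about z gives the same grasp; the last joint's range is limited). The gripper opens to 85 mm and grips with 20 to 120 N. Pads are 22 mm wide; open, the fingers measure 114 mm over their backs; the gripper's body (76 mm by 85 mm) begins 54 mm behind the grasp point. The pads swing forward as they close: fully open they stand 13 mm farther back than shut.
Start: joints at [-0.983, 0.04, 0.085, 0, -1.615, -0.334], TCP at [0.151, -0.581, 0.231] pointing down, gripper open.
Joint ranges: [-2.56, 2.56], [-1.29, 2.01], [-1.08, 1.49], [-3.29, 1.98], [-2.81, -0.18], [-2.99, 2.99]. Speed limits (rad/s): [2.57, 2.57, 3.01, 3.14, 3.14, 3.14].

## Interface

Orientations are given as a rotation vector (axis times angle).
In Python, from bench import env gives the robot as it stands.
- The arm moves only by the tool play_rows, never from a script. Its argument "series" is a list of rows, each a list of 7 numbers: the shift along the world's x, y, z in m, then the turn, a rotation vector about the world's x, y, z in degrees, then the finger opening in m, from 0 to 0.0854. A call has 1 to 8 rows; each row shifts and turns the commanded pose from where the row before left it; what a row does not reach is not made up. A row lasts 1/12 s, in which the tool goes at most 41.7 mm and 7.16 degrees, less where a joint would pass 70% of its speed; a pose out of reach is approached as far as the arm can. A call with a gripper value outside its range is refused whole. The fingers move at their own pace and stop on an object; "force" is the grip in N (left out, the last holds). Time passes only in rows, so rows that do not move let the fingers close. It gives the time, the measured TCP pose, the force, the opening and the grip force at its end, in the units of the state.
- env.sense(): the state, without advancing time (a new reading comes with each control period).
- env.capture(name): name is "side" or "top" or "wrist"; returns a dict with "pixels" (400x640x3 uint8, red, green, blue), "range_z" (400x640 float32, m along the optical axis (not along the pixel's ray), 0 where there is no reading), "camera_matrix" (3x3 intrinsics, pixels), "k1" (the pictures are not rectified: a ray, as slopes to the right and down, at radius r is drawn at 1 + k1 r^2 times it, then the intrinsics apply), "T" (4x4, takes a point from camera to world coordinates); the wrist camera has in their place "T_tool_cam" (4x4, takes a point from camera to tool coordinates, whose origin is the TCP and whose axes are the flange's). Camera axes: x right, y up, looking along -z (the intrinsics and any distortion apply to the point x, -y, -z); pixel columns grow to the right and rows downward; lengths in m; the calibration is good to about 2 mm. A picture is of the moment at which its call begins: read the wrist's pose just before it.
- env.close_job(): hands the job in; it is judged then, once.
The state is a dict: "time": time; "joints": joint angles; "qd": joint speeds; "effort": joint torques, N m; "ee_pos": TCP position; "orientation": TCP orientation; "wrist_force": force on the tool from outside, world axes, zero at the start; "ft_torque": the same for the moment, N m; "finger_gap": finger opening in m; "grasp_force": force on a finger pad.
Only numpy, scipy, OpenCV 4.12 (cv2) and the standard library are available. Lean on these libraries where they do the work, as an engineer would, in place of code of your own. Each camera call takes 0.05 s, during which the arm holds its last target. There are 200 camera calls.

## Task

Set up the turner for the next round of egg decorating: fit the carousel fully home on the turner's square drive, then stand every egg from the clear tray upright in a cup of its own - they are thin hollow porcelain, so hold them lightly and set them down without a knock - and once all are in, turn the loaded carousel clockwise by its handle to the stop. Also lay the wooden hand rest flush and centred against the yellow-striped far edge of the turner's base plate, and leave everything else on the bench as it is.

Things in the scene. Friction and masses are not known exactly. Their poses are not given: they have to be found in the camera images.
- turner: the turner, fixed to the bench: blue base plate 230 x 140 mm, 12 mm high, with a round bearing housing 90 mm across, 44 mm high. Origin: on the bench, below the drive's axis. x points to the plate's far edge, which is at x = 140 mm and carries a yellow stripe along its top; the near edge is at x = -90, the sides at y = +-70 mm
- drive (a joint): the turner's drive (a flat steel flange 60 mm across with the square stub in its middle), turning about the vertical; value in rad, grows clockwise seen from above, 0 to 1.4, where the stop is; light friction (0.08 N m), stays where it is left. At the stop the stub's faces lie parallel to the turner's axes
- drive_seat (a point): centre of the flange's upper face, 50 mm above the bench; its x and y axes turn with the drive and are square to the faces of the stub, z up. The square stub, 20 x 20 mm with slightly bevelled top edges, stands 22 mm up from here
- carousel: egg carousel, loose: aluminium hub 50 x 50 x 34 mm with a square blind bore in its underside (22 mm wide, 26 deep, 2 mm bevel, sides along x and y), four arms along +-x, +-y with white cups; on a thin column a square wooden handle 26 x 26 mm (faces square to x, y), 88 to 128 mm above the underside. Radius 100 mm, 0.45 kg. Origin: centre of the underside, which rests on the drive's flange when home
- cup0 (a point): centre of the inner floor of the carousel's cup 0, 72 mm from the carousel's axis along its +x, 6 mm above its underside; the cup is 47 mm wide inside, its rim 6 mm above this floor
- cup1 (a point): centre of the inner floor of the carousel's cup 1, 72 mm from the carousel's axis along its +y, 6 mm above its underside; the cup is 47 mm wide inside, its rim 6 mm above this floor
- cup2 (a point): centre of the inner floor of the carousel's cup 2, 72 mm from the carousel's axis along its -x, 6 mm above its underside; the cup is 47 mm wide inside, its rim 6 mm above this floor
- cup3 (a point): centre of the inner floor of the carousel's cup 3, 72 mm from the carousel's axis along its -y, 6 mm above its underside; the cup is 47 mm wide inside, its rim 6 mm above this floor
- rest: the hand rest, a loose pale wooden bridge, 160 mm long (its y), 40 mm deep (its x, flat upright faces), 40 mm high: a 14 mm rail (26 to 40 mm up) on two end feet. Origin: centre of the underside, z up
- tray: clear plastic tray fixed to the bench, 200 x 200 mm, floor 4 mm thick, wall 12 mm high overall, in which the eggs stand at the start. Origin: centre of the underside
- egg_green: thin hollow porcelain egg, green with gold bands, 70 mm tall, 54 mm at its widest (29 mm up), standing on a flat foot 30 mm across, about 110 g. Origin: centre of the foot, z up to the tip. It cracks if the finger forces on it add up to over 90 N (45 N a pad), if it is pressed on the carousel or another egg with over 30 N, or if let fall from more than about 10 mm. May be absent
- egg_red: thin hollow porcelain egg, red with gold bands, 70 mm tall, 54 mm at its widest (29 mm up), standing on a flat foot 30 mm across, about 110 g. Origin: centre of the foot, z up to the tip. It cracks if the finger forces on it add up to over 90 N (45 N a pad), if it is pressed on the carousel or another egg with over 30 N, or if let fall from more than about 10 mm. May be absent
- egg_blue: thin hollow porcelain egg, blue with gold bands, 70 mm tall, 54 mm at its widest (29 mm up), standing on a flat foot 30 mm across, about 110 g. Origin: centre of the foot, z up to the tip. It cracks if the finger forces on it add up to over 90 N (45 N a pad), if it is pressed on the carousel or another egg with over 30 N, or if let fall from more than about 10 mm. May be absent
- egg_ochre: thin hollow porcelain egg, ochre with gold bands, 70 mm tall, 54 mm at its widest (29 mm up), standing on a flat foot 30 mm across, about 110 g. Origin: centre of the foot, z up to the tip. It cracks if the finger forces on it add up to over 90 N (45 N a pad), if it is pressed on the carousel or another egg with over 30 N, or if let fall from more than about 10 mm. May be absent
- jar_brown: amber glass jar with a white lid, 60 mm across, 75 mm tall; loose, not part of the job. Origin: centre of the underside
- jar_green: green glass jar with a black lid, 56 mm across, 80 mm tall; loose, not part of the job. Origin: centre of the underside
- jar_red: clear glass jar with a red lid, 60 mm across, 70 mm tall; loose, not part of the job. Origin: centre of the underside
- wax: yellow wax block, 50 x 80 x 22 mm; loose, not part of the job. Origin: centre of the underside
- stylus: wax stylus, dark wood and brass, 105 mm long, 12 mm high; loose, not part of the job. Origin: centre of the underside
- brush: paint brush lying flat, 150 mm long; loose, not part of the job. Origin: centre of the underside
- swatches: red swatch book, 60 x 100 x 14 mm; loose, not part of the job. Origin: centre of the underside
Not all that is in view belongs to the job. Leave any grey look-alike of the rest alone.

How it is judged:
By the outcome, as a careful person would: the job done as asked, in the order asked, and still so for the second after the job is handed in, with the robot touching nothing.
Of egg_green, egg_red, egg_blue, egg_ochre only 3 to 4 are there at a start; the rules pass over those that are not, and their reading is None.
At some moment in a run one of rest may be knocked a few centimetres aside while the robot is not near it.
It also fails if it takes over 210 s, if anything falls off the work surface, if the arm or the gripper's body presses on something with over 40 N, if the wrist force passes 120 N, or if a joint passes its speed limit or range.

## Working session

There is one attempt and no reset: what is moved stays moved. The work goes in short steps, Python scripts to look and compute and a tool call to move; the robot and the scene stay as the last step left them, time stands still between calls to the robot, and variables do not carry over. Pictures are saved under pics/ and viewed, at most 15 in all, crops included, and the job is handed in when it is done.

Besides the shell and the picture viewer there is one more tool, called after "Emit:" as a command line: name --pt "numbers of a row" for each row, then --argument value for the rest. play_rows: Moves the arm, as the interface text tells. Its arguments: {"type":"object","properties":{"series":{"type":"array"},"force":{"type":"number"}},"required":["series"]}

```bash
ls; mkdir -p pics
cat > h.py <<'E'
import numpy as np, cv2
from bench import env
from scipy.spatial.transform import Rotation as R
def grab(n):
    s=env.sense(); c=env.capture(n)
    if n=="wrist":
        T=np.eye(4);T[:3,:3]=R.from_rotvec(s["orientation"]).as_matrix();T[:3,3]=s["ee_pos"]
        c["T"]=T@c["T_tool_cam"]
    return c
def save(c,f): cv2.imwrite("pics/"+f,c["pixels"][:,:,::-1])
def rays(c,uv):
    K=np.array(c["camera_matrix"]);uv=np.asarray(uv,float).reshape(-1,2)
    d=(uv-[K[0,2],K[1,2]])/[K[0,0],K[1,1]]
    r=np.linalg.norm(d,axis=1,keepdims=True);u=r.copy()
    for _ in range(20): u=r/(1+c["k1"]*u**2)
    d=d*np.where(r>0,u/np.maximum(r,1e-12),1)
    return np.c_[d[:,0],-d[:,1],-np.ones(len(d))]
def on_plane(c,uv,z):
    v=rays(c,uv)@c["T"][:3,:3].T;o=c["T"][:3,3]
    return o+v*((z-o[2])/v[:,2])[:,None]
def cloud(c):
    h,w=c["range_z"].shape;uu,vv=np.meshgrid(np.arange(w),np.arange(h))
    d=rays(c,np.c_[uu.ravel(),vv.ravel()])*c["range_z"].reshape(-1,1)
    return (d@c["T"][:3,:3].T+c["T"][:3,3]).reshape(h,w,3)
E
python3 - <<'E'
from h import *
for n in("top","side"):
    c=grab(n);save(c,n+"0.png");np.savez(n+"0.npz",**c);print(n,c["k1"],np.round(c["T"],3).tolist(),c["camera_matrix"])
E
```

```text
pics
top -0.00822028493259887 [[-0.029, 0.997, -0.076, 0.409], [-1.0, -0.029, 0.001, -0.002], [-0.001, 0.076, 0.997, 1.303], [0.0, 0.0, 0.0, 1.0]] [[453.07765144   0.         317.58556038]
 [  0.         453.07765144 197.74728642]
 [  0.           0.           1.        ]]
side -0.06830447137008427 [[-0.896, 0.287, -0.338, 0.02], [-0.443, -0.568, 0.694, 0.973], [0.007, 0.772, 0.636, 0.959], [0.0, 0.0, 0.0, 1.0]] [[427.20930865   0.         315.98946345]
 [  0.         427.20930865 197.5862482 ]
 [  0.           0.           1.        ]]
```

View pics/top0.png

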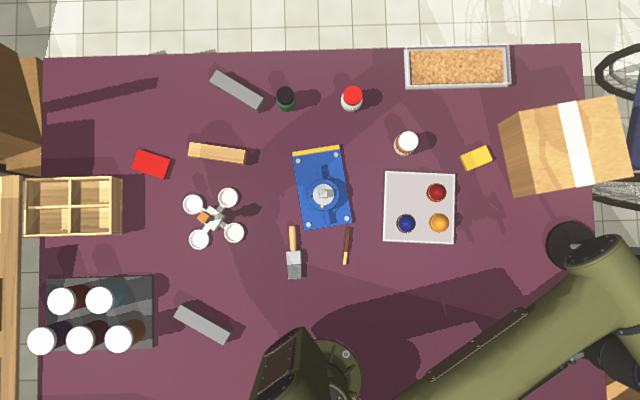

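View pics/side0.png

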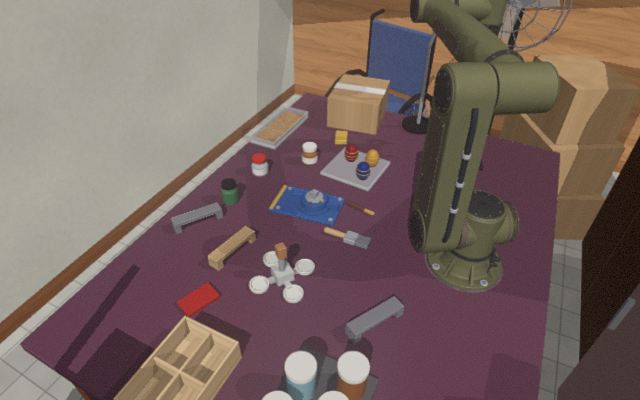

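Seen in the top view: carousel at (214,218), turner (322,188), tray with three eggs (red (437,192), blue (406,223), ochre (439,223); green absent). Candidates for the rest are the wooden piece at (218,153) and grey look-alikes at (236,89) and (202,323). I choose the wooden one. Next I measure.

```bash
cat > m.py <<'E'
from h import *
def seg(c,P,lo,hi,zlo,zhi,box,big=30):
    hsv=cv2.cvtColor(c["pixels"],cv2.COLOR_RGB2HSV)
    m=cv2.inRange(hsv,lo,hi)>0
    u0,v0,u1,v1=box
    b=np.zeros_like(m);b[v0:v1,u0:u1]=1
    return m&b&(P[...,2]>zlo)&(P[...,2]<zhi)&(c["range_z"]>0)
def rect(p): 
    r=cv2.minAreaRect(p[:,:2].astype(np.float32)*1000);b=cv2.boxPoints(r)
    return np.round(r[0],1),np.round(r[1],1),round(r[2],1)
E
python3 - <<'E'
from m import *
c=dict(np.load("top0.npz"));P=cloud(c)
print("bench z",np.median(P[250:280,400:450,2]))
m=seg(c,P,(100,120,60),(125,255,255),.003,.03,(280,135,365,240));print("plate",rect(P[m]),np.median(P[m][:,2]))
m=seg(c,P,(20,120,120),(35,255,255),.003,.03,(280,135,365,170));print("stripe",rect(P[m]),P[m].mean(0))
m=seg(c,P,(8,40,120),(25,200,255),.02,.06,(180,130,260,175));print("rest",rect(P[m]),np.median(P[m][:,2]))
m=seg(c,P,(0,0,0),(180,255,255),.035,.09,(280,150,365,230));print("housing",P[m].mean(0),rect(P[m]))
for lo,hi in((.035,.047),(.047,.058),(.062,.08)):
    m=seg(c,P,(0,0,0),(180,255,255),lo,hi,(280,150,365,230));print(lo,m.sum(),rect(P[m]),np.median(P[m],0))
m=seg(c,P,(0,0,0),(180,255,255),.11,.15,(170,180,260,255));print("handle",m.sum(),rect(P[m]),np.median(P[m],0))
m=seg(c,P,(0,0,0),(180,255,255),.027,.05,(170,180,260,255));print("hub",m.sum(),rect(P[m]),np.median(P[m],0))
m=seg(c,P,(0,0,150),(180,60,255),.003,.022,(170,180,260,255)).astype(np.uint8)
n,l,s,ce=cv2.connectedComponentsWithStats(m)
for i in range(1,n):
    if s[i,4]>100:
        q=P[l==i];ctr,r=cv2.minEnclosingCircle(q[:,:2].astype(np.float32)*1000);print("cup",s[i,4],np.round(ctr,1),round(r,1),np.median(q[:,2]))
for nm,b in(("red",(425,180,449,204)),("blue",(395,211,418,236)),("ochre",(427,211,451,236))):
    q=P[b[1]:b[3],b[0]:b[2]].reshape(-1,3);q=q[q[:,2]>.03];ctr,r=cv2.minEnclosingCircle(q[:,:2].astype(np.float32)*1000)
    t=q[q[:,2]>q[:,2].max()-.004];print(nm,np.round(ctr,1),round(r,1),q[:,2].max(),t.mean(0))
E
python3 - <<'E'
import cv2
a=cv2.imread("pics/top0.png")[135:250,175:365]
cv2.imwrite("pics/crop.png",cv2.resize(a,None,fx=4.2,fy=4.2,interpolation=2))
E
```

```text
bench z 0.00036155514318680915
plate (array([532. , -15.7]), array([213.6, 138.7]), 7.6) 0.013340205251226034
stripe (array([ 6.455e+02, -2.000e-01]), array([ 12.3, 133.9]), 7.8) [ 6.45653842e-01 -3.88747561e-04  1.33404053e-02]
rest (array([642.4, 279.4]), array([160.4,  40.7]), 79.8) 0.0408568908563669
housing [ 0.51468396 -0.01773612  0.04843632] (array([514.6, -17.8]), array([ 88. , 144.7]), 66.3)
0.035 395 (array([514.6, -17.8]), array([ 88. , 144.7]), 66.3) [ 0.51675392 -0.01912784  0.04407745]
0.047 378 (array([517.2, -17.5]), array([82.7, 84.8]), 43.1) [ 0.51260554 -0.01706961  0.05018625]
0.062 52 (array([516.2,  -5.6]), array([45.2, 19.4]), 83.2) [ 0.51522974 -0.01782466  0.0719073 ]
handle 114 (array([458.7, 297. ]), array([26.4, 26.6]), 53.7) [0.45945167 0.29525032 0.12805548]
hub 224 (array([459. , 297.2]), array([51.6, 50.3]), 54.4) [0.45738582 0.28887822 0.03517756]
cup 337 [509.9 260.9] 37.3 0.00861436109910696
cup 324 [496.7 352.4] 35.2 0.008431289334448033
cup 330 [423.  246.1] 36.9 0.00874792352317455
cup 339 [405.5 335.7] 37.2 0.008852275309372493
red [ 461.2 -181.2] 187.1 1.3030536501387013 [ 0.40889192 -0.00159453  1.30305365]
blue [ 419.4 -135.6] 134.4 1.3030536501387013 [ 0.40889192 -0.00159453  1.30305365]
ochre [ 414.9 -181.5] 180.0 1.3030536501387013 [ 0.40889192 -0.00159453  1.30305365]
```

View pics/crop.png

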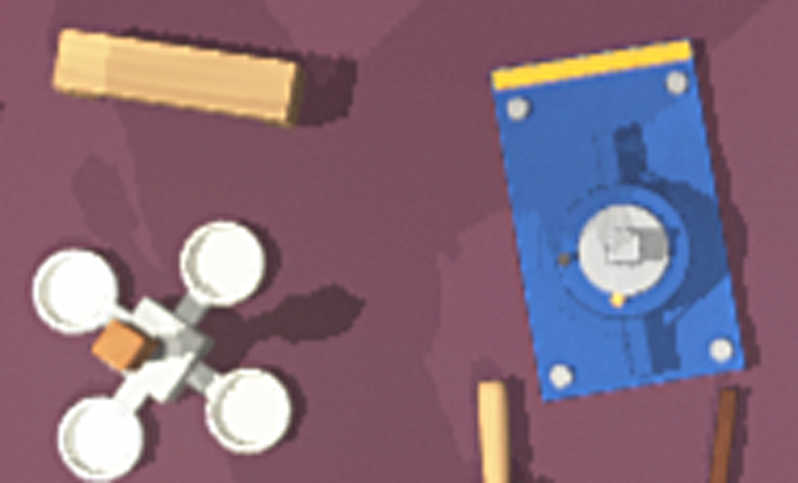

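The crop confirms the wooden rest (218,153) and carousel. The stub's yaw is about parallel to the image. I fix the egg reading and plan the wrist view.

Run:
```python
from m import *
c=dict(np.load("top0.npz"));P=cloud(c)
for nm,b in(("red",(425,180,449,204)),("blue",(395,211,418,236)),("ochre",(427,211,451,236))):
    q=P[b[1]:b[3],b[0]:b[2]].reshape(-1,3);q=q[(q[:,2]>.035)&(q[:,2]<.2)];ctr,r=cv2.minEnclosingCircle(q[:,:2].astype(np.float32)*1000)
    t=q[q[:,2]>q[:,2].max()-.004];print(nm,np.round(ctr,1),round(r,1),q[:,2].max(),t.mean(0))
s=env.sense();print(s["ee_pos"],R.from_rotvec(s["orientation"]).as_matrix().round(3).tolist(),s["wrist_force"])
w=grab("wrist");print(w["T_tool_cam"].round(3).tolist(),w["camera_matrix"],w["k1"],env.hold_point_z)
```

```text
red [ 512.1 -333.6] 27.2 0.08116541532425936 [ 0.51038845 -0.3370356   0.0788882 ]
blue [ 428.4 -244.5] 27.1 0.08220040517293903 [ 0.43118357 -0.24573711  0.0809547 ]
ochre [ 428.2 -337.2] 27.1 0.07847767016874507 [ 0.42684232 -0.34012488  0.0755774 ]
[ 0.15062558 -0.58048001  0.23036031] [[-0.968, -0.251, -0.001], [-0.251, 0.968, 0.002], [0.0, 0.002, -1.0]] [ 0.3027224  -0.61689544 -0.13564693]
[[0.001, 0.966, 0.26, 0.066], [1.0, -0.001, 0.001, -0.001], [0.001, 0.26, -0.966, -0.142], [0.0, 0.0, 0.0, 1.0]] [[307.08326578   0.         322.32644527]
 [  0.         307.08326578 196.64407522]
 [  0.           0.           1.        ]] 0.009707806939901786 0.0187
```

Emit:
play_rows --pt "0.02 0.031 0.005 0 0 0 0.085" --pt "0.02 0.031 0.005 0 0 0 0.085" --pt "0.02 0.031 0.005 0 0 0 0.085" --pt "0.02 0.031 0.005 0 0 0 0.085" --pt "0.02 0.031 0.005 0 0 0 0.085" --pt "0.02 0.031 0.005 0 0 0 0.085" --pt "0.02 0.031 0.005 0 0 0 0.085" --pt "0.02 0.031 0.005 0 0 0 0.085"

```text
time: 0.82
ee_pos: [0.3111, -0.3311, 0.2714]
orientation: [-0.397, 3.116, 0.0]
wrist_force: [0.9, -0.5, 0.8]
finger_gap: 0.0847
grasp_force: 0.0
```

Emit:
play_rows --pt "0.02 0.031 0 0 0 0 0.085" --pt "0.02 0.031 0 0 0 0 0.085" --pt "0.02 0.031 0 0 0 0 0.085" --pt "0.02 0.031 0 0 0 0 0.085" --pt "0.02 0.031 0 0 0 0 0.085" --pt "0.02 0.031 0 0 0 0 0.085" --pt "0.02 0.031 0 0 0 0 0.085" --pt "0.02 0.031 0 0 0 0 0.085"

```text
time: 1.48
ee_pos: [0.4712, -0.0828, 0.2713]
orientation: [-0.398, 3.116, 0.0]
wrist_force: [1.3, -1.1, 1.3]
finger_gap: 0.085
grasp_force: 0.0
```

Emit:
play_rows --pt "0.02 0.031 -0.02 0 0 0 0.085" --pt "0.02 0.031 -0.02 0 0 0 0.085" --pt "0 0 0 0 0 0 0.085" --pt "0 0 0 0 0 0 0.085"

```text
time: 1.82
ee_pos: [0.5101, -0.0218, 0.2291]
orientation: [0.401, -3.111, 0.001]
wrist_force: [0.5, -0.8, 0.2]
finger_gap: 0.0847
grasp_force: 0.0
```

```bash
cat > w.py <<'E'
from m import *
import sys
c=grab("wrist");np.savez(sys.argv[1]+".npz",**c)
save(c,sys.argv[1]+".png");print(env.sense()["ee_pos"],R.from_rotvec(env.sense()["orientation"]).as_matrix()[:2,1],env.sense()["time"])
E
python3 w.py wr1
```

```text
[ 0.51025886 -0.02288673  0.23086125] [-0.2522957  0.9676501] 1.8667
```

View pics/wr1.png

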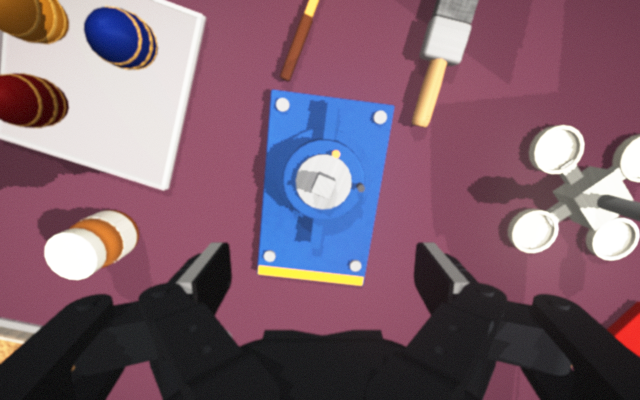

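Wrist view: stub at (323,186), flange around it, yellow stripe at (311,276). I measure the drive's centre and the stub yaw.

Run:
```python
from m import *
c=dict(np.load("wr1.npz"));P=cloud(c)
allc=lambda lo,hi,b:seg(c,P,(0,0,0),(180,255,255),lo,hi,b)
b=(285,140,365,230)
m=allc(.0665,.08,b);print("stub",m.sum(),rect(P[m]),np.median(P[m][:,2]))
k=on_plane(c,np.argwhere(m)[:,::-1],.072);print(rect(k))
m=allc(.0475,.08,b).astype(np.uint8)
cs,_=cv2.findContours(m,0,1);q=max(cs,key=cv2.contourArea)[:,0];e=on_plane(c,q,.05)
ctr,r=cv2.minEnclosingCircle(e[:,:2].astype(np.float32)*1000);print("flange",ctr,r, e.mean(0))
m=seg(c,P,(0,0,0),(180,70,255),.045,.056,b);q=on_plane(c,np.argwhere(m)[:,::-1],.05);print("flange2",q.mean(0),cv2.minEnclosingCircle(q[:,:2].astype(np.float32)*1000))
m=seg(c,P,(100,100,50),(125,255,255),.003,.025,(240,80,410,300)) | seg(c,P,(20,100,100),(35,255,255),.003,.025,(240,250,410,300))
cs,_=cv2.findContours(m.astype(np.uint8),0,1);q=np.concatenate([x[:,0] for x in cs]);print("plate",rect(on_plane(c,q,.012)))
m=seg(c,P,(20,100,100),(35,255,255),.003,.025,(240,250,410,300));q=on_plane(c,np.argwhere(m)[:,::-1],.012);print("stripe",rect(q))
# fine grey picture
g=c["pixels"][140:230,280:370];cv2.imwrite("pics/stub.png",cv2.resize(g[:,:,::-1],None,fx=6,fy=6,interpolation=2))
```

```text
stub 394 (array([513.7, -21.3]), array([20. , 20.1]), 81.6) 0.07143767736103096
(array([513. , -21.4]), array([19.9, 20.3]), 82.3)
flange (509.72442626953125, -21.25459098815918) 33.162269592285156 [ 0.51056087 -0.02106528  0.05      ]
flange2 [ 0.51180051 -0.02089217  0.05      ] ((512.4171752929688, -14.216165542602539), 36.55110549926758)
plate (array([538., -18.]), array([228.2, 138.9]), 7.7)
stripe (array([645.1,  -3.8]), array([ 12.1, 136.4]), 7.7)
```

View pics/stub.png

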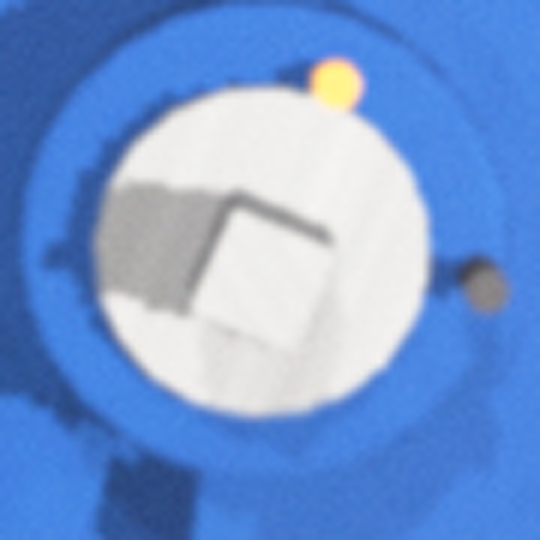

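Emit:
play_rows --pt "0 0 0 0 0 7 0.085" --pt "0 0 0 0 0 7 0.085" --pt "0 0 0 0 0 7 0.085" --pt "0 0 0 0 0 7 0.085" --pt "0 0 0 0 0 7 0.085" --pt "0 0 0 0 0 7 0.085" --pt "0 0 0 0 0 7 0.085" --pt "0 0 0 0 0 7 0.085"

```text
time: 2.53
ee_pos: [0.5103, -0.0244, 0.2331]
orientation: [-1.819, 2.559, -0.002]
wrist_force: [0.4, -0.2, 0.1]
finger_gap: 0.085
grasp_force: 0.0
```

Emit:
play_rows --pt "0 0 0 0 0 7 0.085" --pt "0 0 0 0 0 7 0.085" --pt "0 0 0 0 0 0 0.085" --pt "0 0 0 0 0 0 0.085" --pt "0 0 0 0 0 0 0.085"

```text
time: 2.95
ee_pos: [0.5103, -0.0238, 0.2323]
orientation: [-2.107, 2.329, -0.001]
wrist_force: [-0.4, 0.5, -0.1]
finger_gap: 0.0848
grasp_force: 0.0
```

```bash
python3 w.py wr2
cat > t.py <<'E'
from m import *
def turner(f):
    c=dict(np.load(f));P=cloud(c)
    near=(np.hypot(P[...,0]-.513,P[...,1]+.021)<.03)&(P[...,2]>.0665)&(P[...,2]<.08)&(c["range_z"]>0)
    k=on_plane(c,np.argwhere(near)[:,::-1],.072)
    print("stub",near.sum(),rect(k),k.mean(0).round(4))
    hsv=cv2.cvtColor(c["pixels"],cv2.COLOR_RGB2HSV)
    m=((cv2.inRange(hsv,(100,100,40),(125,255,255))>0)|(cv2.inRange(hsv,(20,100,100),(35,255,255))>0))&(np.hypot(P[...,0]-.54,P[...,1]+.02)<.16)&(P[...,2]<.025)&(P[...,2]>.003)
    m=cv2.morphologyEx(m.astype(np.uint8),cv2.MORPH_OPEN,np.ones((3,3)))
    cs,_=cv2.findContours(m,0,1);q=max(cs,key=cv2.contourArea)[:,0];ctr,wh,a=rect(on_plane(c,q,.012))
    print("plate",ctr,wh,a,"origin",ctr-25*np.array([np.cos(np.radians(7.7)),np.sin(np.radians(7.7))]))
for f in("wr1.npz","wr2.npz"):turner(f)
c=dict(np.load("wr1.npz"));q=on_plane(c,np.array([[240,205],[333,245],[290,352],[192,308]])/6+[280,140],.072)[:,:2]
d=np.roll(q,-1,0)-q;print(q.mean(0),np.degrees(np.arctan2(d[:,1],d[:,0]))%90,np.linalg.norm(d,axis=1))
E
python3 t.py
```

```text
[ 0.51034905 -0.02360533  0.23207074] [-0.99512724  0.09859596] 3.0
stub 394 (array([513. , -21.4]), array([19.9, 20.3]), 82.3) [ 0.5129 -0.0215  0.072 ]
plate [531.2 -19. ] [214.5 138.9] 7.7 origin [506.42542001 -22.34965464]
stub 389 (array([513.7, -22.4]), array([19.6, 19.3]), 84.4) [ 0.5136 -0.0223  0.072 ]
plate [531.2 -19.8] [213.5 138.6] 7.7 origin [506.42542001 -23.14965464]
[ 0.51305027 -0.02074858] [81.14378835 83.7826103  79.84454896 79.97100057] [0.01681698 0.01969008 0.01812242 0.01926233]
```

Emit:
play_rows --pt "-0.0054 0.0317 0 0 0 -3 0.085" --pt "-0.0054 0.0317 0 0 0 -3 0.085" --pt "-0.0054 0.0317 0 0 0 -3 0.085" --pt "-0.0054 0.0317 0 0 0 -3 0.085" --pt "-0.0054 0.0317 0 0 0 -3 0.085" --pt "-0.0054 0.0317 0 0 0 -3 0.085" --pt "-0.0054 0.0317 0 0 0 -3 0.085" --pt "-0.0054 0.0317 0 0 0 -3 0.085"

```text
time: 3.67
ee_pos: [0.4667, 0.2318, 0.2319]
orientation: [-1.577, 2.716, 0.0]
wrist_force: [0.5, 0.7, 0.3]
finger_gap: 0.0848
grasp_force: 0.0
```

Emit:
play_rows --pt "-0.0054 0.0317 0 0 0 -3 0.085" --pt "-0.0054 0.0317 0 0 0 -3 0.085" --pt "0 0 0 0 0 0 0.085" --pt "0 0 0 0 0 0 0.085" --pt "0 0 0 0 0 0 0.085"

```text
time: 4.08
ee_pos: [0.4564, 0.2936, 0.2316]
orientation: [1.439, -2.793, 0.0]
wrist_force: [-0.7, -0.8, 0.4]
finger_gap: 0.0854
grasp_force: 0.0
```

```bash
python3 w.py wr3
python3 - <<'E'
from m import *
c=dict(np.load("wr3.npz"));P=cloud(c);D=np.hypot(P[...,0]-.457,P[...,1]-.295)
ok=c["range_z"]>0
for n,lo,hi,r,z in(("handle",.122,.136,.03,.128),("hub",.027,.042,.045,.034)):
    m=(P[...,2]>lo)&(P[...,2]<hi)&(D<r)&ok;k=on_plane(c,np.argwhere(m)[:,::-1],z);print(n,m.sum(),rect(k),np.median(P[m],0))
hsv=cv2.cvtColor(c["pixels"],cv2.COLOR_RGB2HSV)
m=((cv2.inRange(hsv,(0,0,140),(180,60,255))>0)&(D<.13)&(D>.04)&(P[...,2]<.022)).astype(np.uint8)
n,l,s,_=cv2.connectedComponentsWithStats(m)
for i in range(1,n):
    if s[i,4]>150:
        q=on_plane(c,np.argwhere(l==i)[:,::-1],.012);print(s[i],cv2.minEnclosingCircle(q[:,:2].astype(np.float32)*1000))
E
```

```text
[0.45660704 0.29319903 0.2317922 ] [-0.81395116  0.58093327] 4.1333
handle 910 (array([456.3, 292.9]), array([24.9, 25.1]), 54.6) [0.45632842 0.29293402 0.12723135]
hub 1206 (array([456.7, 293.4]), array([50.6, 49.3]), 53.7) [0.45010343 0.28541325 0.03344893]
[ 297   83   52   57 2219] ((416.66802978515625, 237.4333038330078), 31.369529724121094)
[ 238  148   55   48 1918] ((513.6190185546875, 254.62828063964844), 32.58811569213867)
[ 355  148   53   49 1921] ((401.1459045410156, 334.2080078125), 31.500904083251953)
[ 299  212   47   39 1519] ((499.2647705078125, 351.5745849609375), 29.64006233215332)
```

View pics/wr3.png

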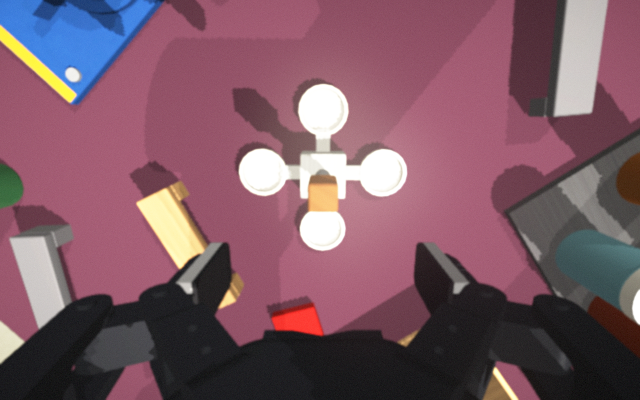

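Handle at (323,195), centred and square to the fingers. I descend and grip, then regrip at 90° so both axes are centred.

Emit:
play_rows --pt "0 0 -0.035 0 0 0 0.085" --pt "0 0 -0.035 0 0 0 0.085" --pt "0 0 -0.035 0 0 0 0.085" --pt "0 0 -0.025 0 0 0 0.085" --pt "0 0 -0.01 0 0 0 0.085" --pt "0 0 0 0 0 0 0.085" --pt "0 0 0 0 0 0 0.015" --pt "0 0 0 0 0 0 0.015" --force 30

```text
time: 4.8
ee_pos: [0.4576, 0.2943, 0.0943]
orientation: [-1.437, 2.789, 0.001]
wrist_force: [-0.5, 0.0, 0.2]
finger_gap: 0.0631
grasp_force: 0.0
```

Emit:
play_rows --pt "0 0 0 0 0 0 0.015" --pt "0 0 0 0 0 0 0.015" --pt "0 0 0 0 0 0 0.015" --pt "0 0 0 0 0 0 0.015" --pt "0 0 0 0 0 0 0.015"

```text
time: 5.22
ee_pos: [0.4568, 0.2942, 0.0928]
orientation: [-1.439, 2.791, 0.001]
wrist_force: [-1.3, 0.1, 6.0]
finger_gap: 0.0257
grasp_force: 31.0
```

Emit:
play_rows --pt "0 0 0 0 0 0 0.085" --pt "0 0 0 0 0 0 0.085" --pt "0 0 0 0 0 0 0.085" --pt "0 0 0 0 0 6 0.085" --pt "0 0 0 0 0 7 0.085" --pt "0 0 0 0 0 7 0.085" --pt "0 0 0 0 0 7 0.085" --pt "0 0 0 0 0 7 0.085"

```text
time: 5.88
ee_pos: [0.4562, 0.2936, 0.0911]
orientation: [2.199, -2.242, -0.0]
wrist_force: [-0.5, -0.2, 0.3]
finger_gap: 0.0846
grasp_force: 0.0
```

Emit:
play_rows --pt "0 0 0 0 0 7 0.085" --pt "0 0 0 0 0 7 0.085" --pt "0 0 0 0 0 7 0.085" --pt "0 0 0 0 0 7 0.085" --pt "0 0 0 0 0 7 0.085" --pt "0 0 0 0 0 7 0.085" --pt "0 0 0 0 0 7 0.085" --pt "0 0 0 0 0 7 0.085"

```text
time: 6.55
ee_pos: [0.4562, 0.2936, 0.091]
orientation: [2.994, -0.947, -0.001]
wrist_force: [-0.5, -0.2, -0.3]
finger_gap: 0.0854
grasp_force: 0.0
```

Emit:
play_rows --pt "0 0 0 0 0 0 0.085" --pt "0 0 0 0 0 0 0.085" --pt "0 0 0 0 0 0 0.015" --pt "0 0 0 0 0 0 0.015" --pt "0 0 0 0 0 0 0.015" --pt "0 0 0 0 0 0 0.015" --pt "0 0 0 0 0 0 0.015" --pt "0 0 0 0 0 0 0.015" --force 60

```text
time: 7.22
ee_pos: [0.4566, 0.2942, 0.0919]
orientation: [-2.991, 0.957, -0.001]
wrist_force: [-0.2, 0.5, 0.6]
finger_gap: 0.0256
grasp_force: 60.0
```

Emit:
play_rows --pt "0 0 0 0 0 0 0.015" --pt "0 0 0.01 0 0 0 0.015" --pt "0 0 0.03 0 0 0 0.015" --pt "0 0 0.04 0 0 0 0.015" --pt "0 0 0.03 0 0 0 0.015" --pt "0 0 0 0 0 0 0.015" --pt "0 0 0 0 0 0 0.015"

```text
time: 7.8
ee_pos: [0.4566, 0.2942, 0.2034]
orientation: [-2.99, 0.956, -0.001]
wrist_force: [-0.9, 0.1, -4.7]
finger_gap: 0.0253
grasp_force: 60.0
```

Run:
```python
from h import *
s=env.sense();M=R.from_rotvec(s["orientation"]).as_matrix();print(s["ee_pos"],M.round(4).tolist(),np.degrees(np.arctan2(-M[0,1],M[1,1])),s["wrist_force"],s["ft_torque"],s["finger_gap"],s["grasp_force"],s["joints"])
```

```text
[0.45656217 0.29419749 0.20336925] [[0.8144, -0.5803, 0.0013], [-0.5803, -0.8144, 0.0023], [-0.0003, -0.0026, -1.0]] 144.5301090386372 [-0.93233173  0.07867336 -4.72787018] [0.01319578 0.02729469 0.02188242] 0.025290773479759575 60.04460334777832 [ 9.42346501e-01 -1.15060832e-01 -1.16723861e-01 -3.60061514e-04
 -1.56651128e+00  9.38495469e-03]
```

Emit:
play_rows --pt "0.0064 -0.035 0 0 0 3.05 0.015" --pt "0.0064 -0.035 0 0 0 3.05 0.015" --pt "0.0064 -0.035 0 0 0 3.05 0.015" --pt "0.0064 -0.035 0 0 0 3.05 0.015" --pt "0.0064 -0.035 0 0 0 3.05 0.015" --pt "0.0064 -0.035 0 0 0 3.05 0.015" --pt "0.0064 -0.035 0 0 0 3.05 0.015" --pt "0.0064 -0.035 0 0 0 3.05 0.015"

```text
time: 8.47
ee_pos: [0.5064, 0.0121, 0.1993]
orientation: [3.127, -0.298, -0.006]
wrist_force: [1.1, 0.4, -3.8]
finger_gap: 0.0253
grasp_force: 60.9
```

Emit:
play_rows --pt "0.0064 -0.035 0 0 0 3.05 0.015" --pt "0 0 0 0 0 0 0.015" --pt "0 0 0 0 0 0 0.015" --pt "0 0 -0.01 0 0 0 0.015" --pt "0 0 -0.01 0 0 0 0.015" --pt "0 0 0 0 0 0 0.015" --pt "0 0 0 0 0 0 0.015"

```text
time: 9.05
ee_pos: [0.5132, -0.0204, 0.1798]
orientation: [3.133, -0.217, -0.004]
wrist_force: [-0.4, -0.4, -4.0]
finger_gap: 0.0248
grasp_force: 61.6
```

```bash
cat > s.py <<'E'
from h import *
s=env.sense();M=R.from_rotvec(s["orientation"]).as_matrix();print("t",s["time"],"pos",s["ee_pos"].round(4),"psi",np.degrees(np.arctan2(-M[0,1],M[1,1])).round(2),"F",s["wrist_force"].round(1),"T",s["ft_torque"].round(2),s["finger_gap"].round(4),s["grasp_force"].round(1),np.degrees(s["joints"]).round(0))
E
python3 s.py
```

```text
Traceback (most recent call last):
  File "s.py", line 2, in <module>
    s=env.sense();M=R.from_rotvec(s["orientation"]).as_matrix();print("t",s["time"],"pos",s["ee_pos"].round(4),"psi",np.degrees(np.arctan2(-M[0,1],M[1,1])).round(2),"F",s["wrist_force"].round(1),"T",s["ft_torque"].round(2),s["finger_gap"].round(4),s["grasp_force"].round(1),np.degrees(s["joints"]).round(0))
                                                                                                                                                                                                                               ^^^^^^^^^^^^^^^^^^^^^
AttributeError: 'float' object has no attribute 'round'
```

Emit:
play_rows --pt "0.0006 -0.0008 0 0 0 0 0.015" --pt "0 0 -0.005 0 0 0 0.015" --pt "0 0 -0.005 0 0 0 0.015" --pt "0 0 -0.003 0 0 0 0.015" --pt "0 0 -0.003 0 0 0 0.015" --pt "0 0 -0.002 0 0 0 0.015" --pt "0 0 -0.002 0 0 0 0.015" --pt "0 0 0 0 0 0 0.015"

```text
time: 9.72
ee_pos: [0.5147, -0.0217, 0.1614]
orientation: [-3.133, 0.219, -0.001]
wrist_force: [-0.3, 2.3, -3.5]
finger_gap: 0.0255
grasp_force: 61.8
```

Emit:
play_rows --pt "0 0 -0.003 0 0 0 0.015" --pt "0 0 -0.003 0 0 0 0.015" --pt "0 0 -0.003 0 0 0 0.015" --pt "0 0 -0.003 0 0 0 0.015" --pt "0 0 0 0 0 0 0.015"

```text
time: 10.13
ee_pos: [0.5147, -0.0213, 0.1488]
orientation: [-3.133, 0.219, -0.0]
wrist_force: [2.7, 4.2, -5.1]
finger_gap: 0.0253
grasp_force: 61.7
```

Emit:
play_rows --pt "0 0 -0.003 0 0 0 0.015" --pt "0 0 -0.002 0 0 0 0.015" --pt "0 0 -0.002 0 0 0 0.015" --pt "0 0 -0.001 0 0 0 0.015" --pt "0 0 0 0 0 0 0.015" --pt "0 0 0 0 0 0 0.015"

```text
time: 10.63
ee_pos: [0.5149, -0.0213, 0.1422]
orientation: [-3.133, 0.219, -0.002]
wrist_force: [0.2, 6.7, 1.8]
finger_gap: 0.025
grasp_force: 62.6
```

Emit:
play_rows --pt "0 0 -0.001 0 0 0 0.015" --pt "0 0 -0.001 0 0 0 0.015" --pt "0 0 0 0 0 0 0.015" --pt "0 0 0 0 0 0 0.015"

```text
time: 10.97
ee_pos: [0.5151, -0.0214, 0.1421]
orientation: [-3.133, 0.218, -0.004]
wrist_force: [-4.2, 6.9, 9.8]
finger_gap: 0.0254
grasp_force: 63.7
```

Emit:
play_rows --pt "0 0 0 0 0 0 0.085" --pt "0 0 0 0 0 0 0.085" --pt "0 0 0 0 0 0 0.085" --pt "0 0 0 0 0 0 0.085" --pt "0 0 0.03 0 0 0 0.085" --pt "0 0 0.04 0 0 0 0.085" --pt "0 0 0.04 0 0 0 0.085" --pt "0 0 0 0 0 0 0.085"

```text
time: 11.63
ee_pos: [0.5169, -0.0232, 0.2588]
orientation: [-3.134, 0.221, -0.02]
wrist_force: [-0.2, -0.5, 1.8]
finger_gap: 0.0852
grasp_force: 0.0
```

```bash
sed -i 's/s\["finger_gap"\].round(4),s\["grasp_force"\].round(1)/s["finger_gap"],s["grasp_force"]/' s.py; python3 s.py; python3 w.py wr4
cat > car.py <<'E'
from m import *
def car(f,x,y,b=0):
    c=dict(np.load(f));P=cloud(c);D=np.hypot(P[...,0]-x,P[...,1]-y);ok=c["range_z"]>0
    for n,lo,hi,r,z in(("handle",.122,.136,.03,.128),("hub",.028,.042,.035,.034)):
        m=(P[...,2]>lo+b)&(P[...,2]<hi+b)&(D<r)&ok;k=on_plane(c,np.argwhere(m)[:,::-1],z+b);print(n,m.sum(),rect(k),np.median(P[m],0) if m.any() else 0)
    hsv=cv2.cvtColor(c["pixels"],cv2.COLOR_RGB2HSV)
    m=((cv2.inRange(hsv,(0,0,140),(180,60,255))>0)&(D<.13)&(D>.04)&(P[...,2]<.022+b)&(P[...,2]>.003+b)).astype(np.uint8)
    n,l,s,_=cv2.connectedComponentsWithStats(m)
    for i in range(1,n):
        if s[i,4]>150:
            q=on_plane(c,np.argwhere(l==i)[:,::-1],.012+b);print(s[i,4],cv2.minEnclosingCircle(q[:,:2].astype(np.float32)*1000),np.percentile(P[l==i][:,2],[10,50,90]).round(4))
import sys
if __name__=="__main__": car(sys.argv[1],.5145,-.0215,.05)
E
python3 car.py wr4.npz
```

```text
t 11.6333 pos [ 0.5169 -0.0232  0.2588] psi 171.94 F [-0.2 -0.5  1.8] T [-0.02  0.01 -0.04] 0.08516744840102226 0.0 [ 20. -11.  -5.   0. -95.  62.]
[ 0.51617341 -0.02253698  0.25475514] [-0.13993861 -0.99015926] 11.6833
handle 1085 (array([515.4, -22.9]), array([25.1, 25.2]), 82.0) [ 0.51549796 -0.02267168  0.17717218]
hub 1378 (array([514.8, -22.6]), array([49.8, 50.6]), 82.0) [ 0.52448794 -0.02557047  0.08337066]
2217 ((582.4959106445312, -32.795799255371094), 30.373088836669922) [0.0548 0.056  0.0616]
1932 ((523.9315795898438, 45.326942443847656), 30.32978630065918) [0.0547 0.0559 0.0614]
1951 ((505.9013671875, -90.24810028076172), 30.944650650024414) [0.0547 0.056  0.0614]
1443 ((444.3696594238281, -12.389703750610352), 28.069488525390625) [0.0545 0.0557 0.0611]
```

View pics/wr4.png

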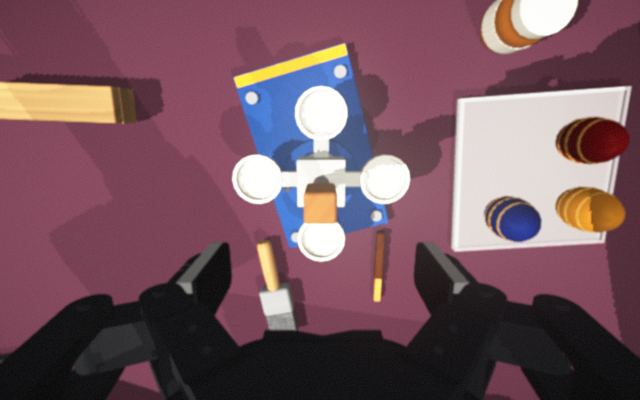

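Carousel is home: cup floors read z≈56 mm, yaw 82°. Blue egg at (513,220), red (592,141), ochre (590,210) in this view. Next I go above the tray.

Emit:
play_rows --pt "-0.006 -0.02 0 0 0 -7 0.085" --pt "-0.006 -0.02 0 0 0 -7 0.085" --pt "-0.006 -0.02 0 0 0 -7 0.085" --pt "-0.006 -0.02 0 0 0 -7 0.085" --pt "-0.006 -0.02 0 0 0 -7 0.085" --pt "-0.006 -0.02 0 0 0 -7 0.085" --pt "-0.006 -0.02 0 0 0 -7 0.085" --pt "-0.006 -0.02 0 0 0 -7 0.085"

```text
time: 12.35
ee_pos: [0.4658, -0.1832, 0.2487]
orientation: [2.658, -1.673, -0.002]
wrist_force: [0.1, -0.9, 0.5]
finger_gap: 0.0854
grasp_force: 0.0
```

Emit:
play_rows --pt "-0.006 -0.02 0 0 0 -7 0.085" --pt "-0.006 -0.02 0 0 0 -7 0.085" --pt "-0.006 -0.02 0 0 0 -7 0.085" --pt "-0.006 -0.02 0 0 0 -7 0.085" --pt "-0.003 -0.02 0 0 0 -6 0.085" --pt "0 0 0 0 0 0 0.085" --pt "0 0 0 0 0 0 0.085" --pt "0 0 0 0 0 0 0.085"

```text
time: 13.02
ee_pos: [0.4394, -0.2818, 0.2489]
orientation: [2.062, -2.369, -0.002]
wrist_force: [0.3, 1.0, 0.3]
finger_gap: 0.0849
grasp_force: 0.0
```

```bash
python3 s.py; python3 w.py wr5
cat > egg.py <<'E'
from m import *
from scipy.optimize import least_squares
import sys
def egg(f,x,y,zb=.004,e=(0,0)):
    c=dict(np.load(f));P=cloud(c);q=P[(np.hypot(P[...,0]-x,P[...,1]-y)<.036)&(P[...,2]>zb+.031)&(P[...,2]<zb+.085)&(c["range_z"]>0)]
    fn=lambda p:(np.sqrt((q[:,0]-p[0])**2+(q[:,1]-p[1])**2+((q[:,2]-zb-.029-p[2])*27/41)**2)-.027)*1000
    r=least_squares(fn,[x,y,0],loss="soft_l1");print(len(q),(r.x*1000).round(1),"rms",np.sqrt((fn(r.x)**2).mean()).round(2),"zmax",np.percentile(q[:,2],99.5).round(4))
    return r.x
if __name__=="__main__":
    for x,y in((.43,-.245),(.427,-.339),(.511,-.336)): egg(sys.argv[1],x,y)
E
python3 egg.py wr5.npz
```

```text
t 13.0167 pos [ 0.4394 -0.2818  0.2489] psi 82.06 F [0.3 1.  0.3] T [ 0.04 -0.01  0.01] 0.08485496850196589 0.0 [-11.  -9.  -4.  -0. -95.   3.]
[ 0.43956815 -0.28158739  0.24911474] [-0.99047218  0.13771029] 13.0667
1636 [ 4.271e+02 -2.491e+02 -4.000e-01] rms 0.42 zmax 0.0735
1873 [ 4.264e+02 -3.414e+02 -3.000e-01] rms 0.41 zmax 0.0738
1919 [ 5.109e+02 -3.379e+02 -2.000e-01] rms 0.42 zmax 0.0737
```

View pics/wr5.png

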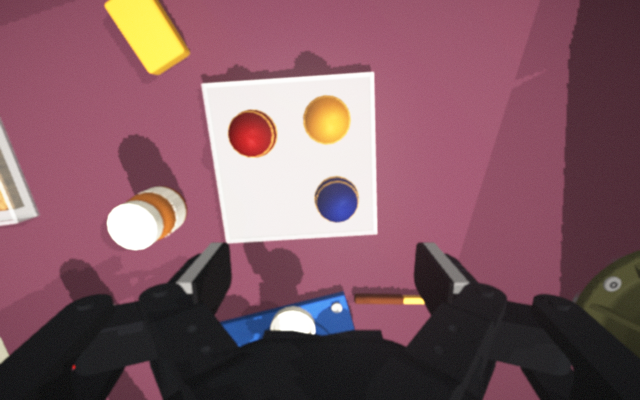

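Emit:
play_rows --pt "-0.012 0.0335 0 0 0 0 0.078" --pt "0 0 -0.04 0 0 0 0.078" --pt "0 0 -0.04 0 0 0 0.078" --pt "0 0 -0.04 0 0 0 0.078" --pt "0 0 -0.04 0 0 0 0.078" --pt "0 0 -0.04 0 0 0 0.078" --pt "0 0 -0.025 0 0 0 0.078" --pt "0 0 -0.01 0 0 0 0.078" --force 25

```text
time: 13.73
ee_pos: [0.425, -0.2469, 0.0099]
orientation: [2.061, -2.367, -0.009]
wrist_force: [-1.4, -0.3, -0.2]
finger_gap: 0.078
grasp_force: 0.0
```

Emit:
play_rows --pt "0 0 0 0 0 0 0.078" --pt "0 0 0 0 0 0 0.078" --pt "0 0 0 0 0 0 0.066" --pt "0 0 0 0 0 0 0.06" --pt "0 0 0 0 0 0 0.056" --pt "0 0 0 0 0 0 0.052" --pt "0 0 0 0 0 0 0.048" --pt "0 0 0 0 0 0 0.044"

```text
time: 14.4
ee_pos: [0.4284, -0.2488, 0.0164]
orientation: [-2.061, 2.37, -0.003]
wrist_force: [-2.6, 1.7, 6.4]
finger_gap: 0.0522
grasp_force: 25.3
```

Emit:
play_rows --pt "0 0 0 0 0 0 0.04" --pt "0 0 0 0 0 0 0.04"

```text
time: 14.57
ee_pos: [0.4284, -0.2488, 0.0164]
orientation: [-2.061, 2.37, -0.003]
wrist_force: [-2.7, 0.9, 6.5]
finger_gap: 0.0525
grasp_force: 25.3
```

```bash
python3 s.py
```

```text
t 14.5667 pos [ 0.4284 -0.2488  0.0164] psi 82.01 F [-2.7  0.9  6.5] T [ 0.65  0.72 -0.02] 0.05250748938064305 25.309694800525904 [ -7.  -9. -29.   0. -70.  -1.]
```

Emit:
play_rows --pt "0 0 0.01 0 0 0 0.04" --pt "0 0 0.02 0 0 0 0.04" --pt "0 0 0.03 0 0 0 0.04" --pt "0 0 0.03 0 0 0 0.04" --pt "0.01 0.02 0.02 0 0 0 0.04" --pt "0.015 0.03 0 0 0 0 0.04" --pt "0.015 0.03 0 0 0 0 0.04" --pt "0.015 0.03 0 0 0 0 0.04"

```text
time: 15.23
ee_pos: [0.4832, -0.1373, 0.126]
orientation: [-2.058, 2.371, -0.002]
wrist_force: [0.4, -1.3, -2.1]
finger_gap: 0.0525
grasp_force: 26.6
```

Emit:
play_rows --pt "0.012 0.025 0 0 0 0 0.04" --pt "0.009 0.02 0 0 0 0 0.04" --pt "0 0 0 0 0 0 0.04" --pt "0 0 0 0 0 0 0.04" --pt "0 0 0 0 0 0 0.04"

```text
time: 15.65
ee_pos: [0.5035, -0.0936, 0.125]
orientation: [-2.061, 2.371, -0.0]
wrist_force: [-0.8, -0.4, -0.9]
finger_gap: 0.0529
grasp_force: 26.6
```

```bash
python3 s.py; python3 w.py wr6; python3 car.py wr6.npz
python3 - <<'E'
from egg import *
egg("wr6.npz",.504,-.093,.12)
E
```

```text
t 15.65 pos [ 0.5035 -0.0936  0.125 ] psi 82.01 F [-0.8 -0.4 -0.9] T [-0.02  0.03  0.03] 0.052865662656607366 26.617952305823565 [ 12. -11. -18.   0. -82. -20.]
[ 0.50340042 -0.09396701  0.12495584] [-0.99018024  0.13979647] 15.7
handle 0 (array([0., 0.]), array([0., 0.]), 0.0) 0
hub 0 (array([0., 0.]), array([0., 0.]), 0.0) 0
2225 ((503.4447326660156, -95.20308685302734), 27.49424171447754) [0.0548 0.0559 0.0616]
20113 [503.5 -93.7  -5.1] rms 9.75 zmax 0.2049
```

View pics/wr6.png

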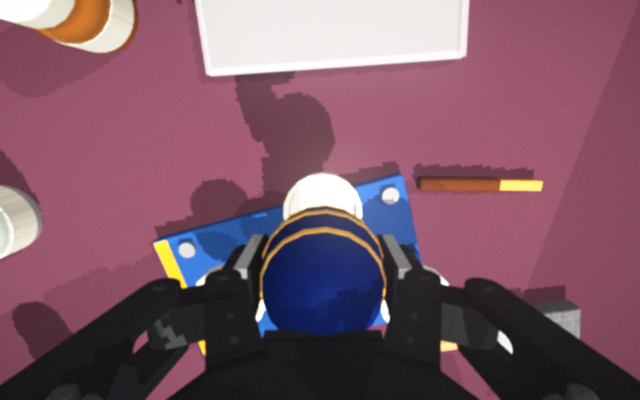

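Emit:
play_rows --pt "0.0006 0.0003 -0.01 0 0 0 0.04" --pt "0 0 -0.015 0 0 0 0.04" --pt "0 0 -0.015 0 0 0 0.04" --pt "0 0 -0.007 0 0 0 0.04" --pt "0 0 -0.004 0 0 0 0.04" --pt "0 0 -0.002 0 0 0 0.04" --pt "0 0 0 0 0 0 0.04" --pt "0 0 0 0 0 0 0.04"

```text
time: 16.37
ee_pos: [0.5046, -0.0934, 0.0723]
orientation: [-2.06, 2.371, -0.001]
wrist_force: [0.0, -0.0, -1.4]
finger_gap: 0.0525
grasp_force: 26.6
```

Emit:
play_rows --pt "0 0 -0.001 0 0 0 0.04" --pt "0 0 -0.001 0 0 0 0.04" --pt "0 0 -0.001 0 0 0 0.04" --pt "0 0 0 0 0 0 0.04"

```text
time: 16.7
ee_pos: [0.5043, -0.0932, 0.0686]
orientation: [-2.061, 2.371, -0.0]
wrist_force: [0.2, 0.9, -1.4]
finger_gap: 0.0523
grasp_force: 26.6
```

Emit:
play_rows --pt "0 0 -0.001 0 0 0 0.04" --pt "0 0 0 0 0 0 0.04" --pt "0 0 -0.001 0 0 0 0.04" --pt "0 0 0 0 0 0 0.04"

```text
time: 17.03
ee_pos: [0.5048, -0.0935, 0.0678]
orientation: [-2.061, 2.37, -0.003]
wrist_force: [-1.3, -0.5, 5.3]
finger_gap: 0.0523
grasp_force: 27.0
```

Emit:
play_rows --pt "0 0 0 0 0 0 0.056" --pt "0 0 0 0 0 0 0.06" --pt "0 0 0 0 0 0 0.07" --pt "0 0 0 0 0 0 0.078" --pt "0 0 0 0 0 0 0.078" --pt "0 0 0.02 0 0 0 0.078" --pt "0 0 0.04 0 0 0 0.078" --pt "0 0 0.04 0 0 0 0.078"

```text
time: 17.7
ee_pos: [0.503, -0.0933, 0.1662]
orientation: [2.059, -2.369, -0.003]
wrist_force: [1.6, 0.9, 0.7]
finger_gap: 0.0778
grasp_force: 0.0
```

Emit:
play_rows --pt "0 0 0.04 0 0 0 0.078" --pt "0 0 0.02 0 0 0 0.078" --pt "0 0 0 0 0 0 0.078" --pt "0 0 0 0 0 0 0.078"

```text
time: 18.03
ee_pos: [0.5047, -0.093, 0.2279]
orientation: [-2.059, 2.369, -0.002]
wrist_force: [0.4, 0.5, -0.6]
finger_gap: 0.078
grasp_force: 0.0
```

```bash
python3 s.py; python3 w.py wr7; python3 car.py wr7.npz
python3 - <<'E'
from egg import *
egg("wr7.npz",.504,-.093,.056)
E
```

```text
t 18.0333 pos [ 0.5047 -0.093   0.2279] psi 81.99 F [ 0.4  0.5 -0.6] T [-0.04  0.04 -0.  ] 0.07801044345232089 0.0 [ 12. -11.  -8.  -0. -93. -20.]
[ 0.50414128 -0.09295935  0.22615472] [-0.99025614  0.13925747] 18.0833
handle 1168 (array([513.5, -26. ]), array([28. , 25.1]), 82.9) [ 0.51336977 -0.02517954  0.17703393]
hub 1770 (array([513.6, -23.9]), array([50.8, 49.9]), 82.2) [ 0.51165439 -0.03061668  0.08329853]
189 ((501.84930419921875, -105.82074737548828), 24.4156551361084) [0.0586 0.061  0.0622]
1903 ((446.6982116699219, -15.260503768920898), 30.92143440246582) [0.0546 0.0558 0.0612]
1915 ((581.4249877929688, -32.83292007446289), 30.379648208618164) [0.0548 0.0559 0.0613]
2670 [ 5.046e+02 -9.380e+01 -4.000e-01] rms 0.39 zmax 0.1254
```

Emit:
play_rows --pt "-0.006 -0.019 0 0 0 7 0.078" --pt "-0.006 -0.019 0 0 0 7 0.078" --pt "-0.006 -0.019 0 0 0 7 0.078" --pt "-0.006 -0.019 0 0 0 7 0.078" --pt "-0.006 -0.019 0 0 0 7 0.078" --pt "-0.006 -0.019 0 0 0 7 0.078" --pt "-0.006 -0.019 0 0 0 7 0.078" --pt "-0.006 -0.019 0 0 0 7 0.078"

```text
time: 18.75
ee_pos: [0.4552, -0.2458, 0.2246]
orientation: [2.936, -1.117, -0.005]
wrist_force: [-0.1, 0.6, 1.6]
finger_gap: 0.0776
grasp_force: 0.0
```

Emit:
play_rows --pt "-0.006 -0.019 0 0 0 7 0.078" --pt "-0.006 -0.019 0 0 0 7 0.078" --pt "-0.006 -0.019 0 0 0 7 0.078" --pt "-0.006 -0.019 0 0 0 7 0.078" --pt "-0.0054 -0.0195 0 0 0 6 0.078" --pt "0 0 0 0 0 0 0.078" --pt "0 0 0 0 0 0 0.078"

```text
time: 19.33
ee_pos: [0.426, -0.341, 0.2246]
orientation: [-3.132, 0.224, 0.005]
wrist_force: [-1.1, 0.6, 0.4]
finger_gap: 0.0781
grasp_force: 0.0
```

```bash
python3 s.py; python3 w.py wr8
python3 - <<'E'
from egg import *
for x,y in((.427,-.339),(.511,-.336)): egg("wr8.npz",x,y)
E
```

```text
t 19.3333 pos [ 0.426  -0.341   0.2246] psi 171.81 F [-1.1  0.6  0.4] T [-0.01 -0.02 -0.04] 0.07808164785266325 0.0 [-18.  -6.  -4.  -0. -92.  99.]
[ 0.42632964 -0.34048507  0.22492731] [-0.14195502 -0.98987276] 19.3833
1960 [ 4.268e+02 -3.416e+02 -3.000e-01] rms 0.41 zmax 0.0738
2315 [ 5.112e+02 -3.381e+02 -2.000e-01] rms 0.39 zmax 0.0739
```

Emit:
play_rows --pt "0 -0.0003 -0.04 0 0 0 0.078" --pt "0 0 -0.04 0 0 0 0.078" --pt "0 0 -0.04 0 0 0 0.078" --pt "0 0 -0.04 0 0 0 0.078" --pt "0 0 -0.03 0 0 0 0.078" --pt "0 0 -0.015 0 0 0 0.078" --pt "0 0 -0.006 0 0 0 0.078" --pt "0 0 0 0 0 0 0.078"

```text
time: 20.05
ee_pos: [0.426, -0.3399, 0.0138]
orientation: [-3.133, 0.219, 0.005]
wrist_force: [0.4, 0.2, 0.5]
finger_gap: 0.0777
grasp_force: 0.0
```

Emit:
play_rows --pt "0 0 0 0 0 0 0.078" --pt "0 0 0 0 0 0 0.066" --pt "0 0 0 0 0 0 0.06" --pt "0 0 0 0 0 0 0.056" --pt "0 0 0 0 0 0 0.052" --pt "0 0 0 0 0 0 0.048" --pt "0 0 0 0 0 0 0.044" --pt "0 0 0 0 0 0 0.04"

```text
time: 20.72
ee_pos: [0.4276, -0.3412, 0.0171]
orientation: [3.133, -0.219, 0.003]
wrist_force: [-1.2, 3.4, 5.8]
finger_gap: 0.0523
grasp_force: 25.4
```

Emit:
play_rows --pt "0 0 0 0 0 0 0.04" --pt "0 0 0 0 0 0 0.04"

```text
time: 20.88
ee_pos: [0.4276, -0.3412, 0.0171]
orientation: [3.133, -0.219, 0.003]
wrist_force: [-0.6, 2.7, 6.3]
finger_gap: 0.0523
grasp_force: 25.4
```

Emit:
play_rows --pt "0 0 0.01 0 0 0 0.04" --pt "0 0 0.03 0 0 0 0.04" --pt "0 0 0.04 0 0 0 0.04" --pt "0 0 0.04 0 0 0 0.04" --pt "0.005 0.008 0.02 0 0 0 0.04" --pt "0.01 0.02 0 0 0 0 0.04" --pt "0.018 0.034 0 0 0 0 0.04" --pt "0.018 0.034 0 0 0 0 0.04"

```text
time: 21.55
ee_pos: [0.4778, -0.2445, 0.1565]
orientation: [-3.133, 0.224, -0.002]
wrist_force: [1.7, -0.2, -1.1]
finger_gap: 0.0524
grasp_force: 26.8
```

Emit:
play_rows --pt "0.018 0.034 0 0 0 0 0.04" --pt "0.018 0.034 0 0 0 0 0.04" --pt "0.018 0.034 0 0 0 0 0.04" --pt "0.018 0.034 0 0 0 0 0.04" --pt "0.018 0.034 0 0 0 0 0.04" --pt "0.014 0.028 0 0 0 0 0.04" --pt "0.004 0.0145 0 0 0 0 0.04" --pt "0 0 0 0 0 0 0.04"

```text
time: 22.22
ee_pos: [0.5862, -0.0298, 0.1551]
orientation: [-3.134, 0.215, 0.002]
wrist_force: [-0.2, -0.1, -1.2]
finger_gap: 0.0524
grasp_force: 26.8
```

Emit:
play_rows --pt "0 0 0 0 0 0 0.04" --pt "0 0 0 0 0 0 0.04"

```text
time: 22.38
ee_pos: [0.5854, -0.0332, 0.1557]
orientation: [3.134, -0.22, -0.0]
wrist_force: [0.0, -0.7, -0.6]
finger_gap: 0.0524
grasp_force: 26.8
```

```bash
python3 s.py; python3 w.py wr9;python3 car.py wr9.npz
```

```text
t 22.3833 pos [ 0.5854 -0.0332  0.1557] psi 171.97 F [ 0.  -0.7 -0.6] T [-0.   -0.01 -0.06] 0.05240425237798245 26.78151771426201 [ 16.   1.  -5.   0. -85.  66.]
[ 0.58542046 -0.03355635  0.15582523] [-0.14044919 -0.99008786] 22.4333
handle 0 (array([0., 0.]), array([0., 0.]), 0.0) 0
hub 0 (array([0., 0.]), array([0., 0.]), 0.0) 0
2496 ((586.6151733398438, -32.32545852661133), 27.71208381652832) [0.0547 0.0557 0.0614]
341 ((543.2003173828125, 59.139591217041016), 18.193281173706055) [0.0547 0.0596 0.0617]
```

View pics/wr9.png

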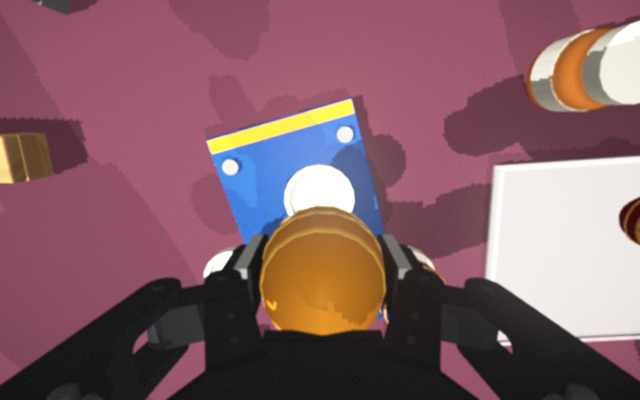

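Ochre is held square over cup A at (320,193). Lowering it.

Emit:
play_rows --pt "0.0002 0.001 -0.02 0 0 0 0.04" --pt "0 0 -0.025 0 0 0 0.04" --pt "0 0 -0.02 0 0 0 0.04" --pt "0 0 -0.01 0 0 0 0.04" --pt "0 0 -0.005 0 0 0 0.04" --pt "0 0 -0.003 0 0 0 0.04" --pt "0 0 0 0 0 0 0.04" --pt "0 0 0 0 0 0 0.04"

```text
time: 23.1
ee_pos: [0.5867, -0.0317, 0.074]
orientation: [-3.134, 0.22, -0.003]
wrist_force: [0.6, 0.6, -1.8]
finger_gap: 0.0526
grasp_force: 26.8
```

Emit:
play_rows --pt "0 0 -0.001 0 0 0 0.04" --pt "0 0 -0.001 0 0 0 0.04" --pt "0 0 -0.001 0 0 0 0.04" --pt "0 0 0 0 0 0 0.04"

```text
time: 23.43
ee_pos: [0.586, -0.0314, 0.0695]
orientation: [-3.134, 0.219, -0.0]
wrist_force: [0.5, -0.4, -1.1]
finger_gap: 0.0527
grasp_force: 26.8
```

Emit:
play_rows --pt "0 0 -0.001 0 0 0 0.04" --pt "0 0 0 0 0 0 0.04" --pt "0 0 -0.001 0 0 0 0.04" --pt "0 0 0 0 0 0 0.04"

```text
time: 23.77
ee_pos: [0.5865, -0.0315, 0.0683]
orientation: [3.134, -0.219, 0.002]
wrist_force: [1.0, -0.0, 3.1]
finger_gap: 0.0521
grasp_force: 27.0
```

Emit:
play_rows --pt "0 0 0 0 0 0 0.056" --pt "0 0 0 0 0 0 0.06" --pt "0 0 0 0 0 0 0.07" --pt "0 0 0 0 0 0 0.078" --pt "0 0 0 0 0 0 0.078" --pt "0 0 0.02 0 0 0 0.078" --pt "0 0 0.04 0 0 0 0.078" --pt "0 0 0.04 0 0 0 0.078"

```text
time: 24.43
ee_pos: [0.5848, -0.0317, 0.167]
orientation: [3.133, -0.219, -0.006]
wrist_force: [1.1, 0.3, 1.3]
finger_gap: 0.0781
grasp_force: 0.0
```

Emit:
play_rows --pt "0 0 0.04 0 0 0 0.078" --pt "0 0 0.02 0 0 -6 0.078" --pt "-0.003 -0.012 0 0 0 -7 0.078" --pt "-0.003 -0.012 0 0 0 -7 0.078" --pt "-0.003 -0.012 0 0 0 -7 0.078" --pt "-0.003 -0.012 0 0 0 -7 0.078" --pt "-0.003 -0.012 0 0 0 -7 0.078" --pt "-0.003 -0.012 0 0 0 -7 0.078"

```text
time: 25.1
ee_pos: [0.5678, -0.104, 0.2275]
orientation: [2.769, -1.483, -0.0]
wrist_force: [-0.5, -0.0, 1.2]
finger_gap: 0.0783
grasp_force: 0.0
```

Emit:
play_rows --pt "-0.003 -0.012 0 0 0 -7 0.078" --pt "-0.003 -0.012 0 0 0 -7 0.078" --pt "-0.003 -0.012 0 0 0 -7 0.078" --pt "-0.003 -0.012 0 0 0 -7 0.078" --pt "-0.003 -0.012 0 0 0 -7 0.078" --pt "-0.003 -0.012 0 0 0 -7 0.078" --pt "-0.003 -0.012 0 0 0 -7 0.078" --pt "-0.003 -0.012 0 0 0 -7 0.078"

```text
time: 25.77
ee_pos: [0.5438, -0.2001, 0.2275]
orientation: [1.749, -2.61, -0.0]
wrist_force: [0.4, 0.6, -0.2]
finger_gap: 0.0781
grasp_force: 0.0
```

Emit:
play_rows --pt "-0.003 -0.012 0 0 0 -7 0.078" --pt "-0.003 -0.012 0 0 0 -7 0.078" --pt "-0.003 -0.012 0 0 0 -7 0.078" --pt "-0.003 -0.012 0 0 0 -7 0.078" --pt "-0.003 -0.012 0 0 0 -7 0.078" --pt "-0.003 -0.012 0 0 0 -7 0.078" --pt "-0.003 -0.012 0 0 0 -7 0.078" --pt "-0.003 -0.012 0 0 0 -7 0.078"

```text
time: 26.43
ee_pos: [0.5197, -0.2961, 0.2274]
orientation: [0.319, -3.125, -0.0]
wrist_force: [0.7, 0.2, -0.3]
finger_gap: 0.0778
grasp_force: 0.0
```

Emit:
play_rows --pt "-0.003 -0.012 0 0 0 -7 0.078" --pt "-0.003 -0.012 0 0 0 -7 0.078" --pt "-0.003 -0.012 0 0 0 -6 0.078" --pt "0 0 0 0 0 0 0.078" --pt "0 0 0 0 0 0 0.078" --pt "0 0 0 0 0 0 0.078"

```text
time: 26.93
ee_pos: [0.511, -0.3312, 0.2274]
orientation: [-0.216, -3.134, -0.001]
wrist_force: [-0.0, 0.1, -0.2]
finger_gap: 0.0779
grasp_force: 0.0
```

```bash
python3 s.py; python3 w.py wr10
python3 - <<'E'
from egg import *
egg("wr10.npz",.511,-.336)
E
```

```text
t 26.9333 pos [ 0.511  -0.3312  0.2274] psi -7.89 F [-0.   0.1 -0.2] T [ 0.03 -0.01 -0.02] 0.07788461660056105 0.0 [-14.   4.   6.  -0. -92. -84.]
[ 0.51114634 -0.33103809  0.22748184] [0.13712287 0.99055401] 26.9833
1923 [ 5.110e+02 -3.376e+02 -2.000e-01] rms 0.4 zmax 0.0738
```

Emit:
play_rows --pt "0 -0.0067 -0.03 0 0 0 0.078" --pt "0 0 -0.04 0 0 0 0.078" --pt "0 0 -0.04 0 0 0 0.078" --pt "0 0 -0.04 0 0 0 0.078" --pt "0 0 -0.04 0 0 0 0.078" --pt "0 0 -0.015 0 0 0 0.078" --pt "0 0 -0.008 0 0 0 0.078" --pt "0 0 0 0 0 0 0.078"

```text
time: 27.65
ee_pos: [0.5103, -0.3374, 0.0128]
orientation: [-0.217, -3.131, -0.001]
wrist_force: [0.1, -0.6, 0.4]
finger_gap: 0.0777
grasp_force: 0.0
```

Emit:
play_rows --pt "0 0 0 0 0 0 0.078" --pt "0 0 0 0 0 0 0.066" --pt "0 0 0 0 0 0 0.06" --pt "0 0 0 0 0 0 0.056" --pt "0 0 0 0 0 0 0.052" --pt "0 0 0 0 0 0 0.048" --pt "0 0 0 0 0 0 0.044" --pt "0 0 0 0 0 0 0.04"

```text
time: 28.32
ee_pos: [0.512, -0.3384, 0.0164]
orientation: [0.218, 3.132, -0.001]
wrist_force: [0.4, 3.1, 5.9]
finger_gap: 0.0524
grasp_force: 25.2
```

Emit:
play_rows --pt "0 0 0 0 0 0 0.04" --pt "0 0 0 0 0 0 0.04"

```text
time: 28.48
ee_pos: [0.5119, -0.3383, 0.0164]
orientation: [0.218, 3.132, -0.001]
wrist_force: [0.1, 2.4, 6.4]
finger_gap: 0.0523
grasp_force: 25.2
```

Emit:
play_rows --pt "0 0 0.01 0 0 0 0.04" --pt "0 0 0.03 0 0 0 0.04" --pt "0 0 0.04 0 0 0 0.04" --pt "0 0 0.04 0 0 0 0.04" --pt "-0.004 0.015 0.02 0 0 0 0.04" --pt "-0.0078 0.03 0 0 0 0 0.04" --pt "-0.0078 0.037 0 0 0 0 0.04" --pt "-0.0078 0.037 0 0 0 0 0.04"

```text
time: 29.15
ee_pos: [0.4828, -0.2184, 0.1549]
orientation: [0.222, 3.134, 0.001]
wrist_force: [1.2, 1.0, -1.0]
finger_gap: 0.0525
grasp_force: 26.8
```

Emit:
play_rows --pt "-0.0078 0.037 0 0 0 0 0.04" --pt "-0.0078 0.037 0 0 0 0 0.04" --pt "-0.0078 0.037 0 0 0 0 0.04" --pt "-0.0078 0.037 0 0 0 0 0.04" --pt "-0.006 0.03 0 0 0 0 0.04" --pt "-0.0036 0.0285 0 0 0 0 0.04" --pt "0 0 0 0 0 0 0.04" --pt "0 0 0 0 0 0 0.04"

```text
time: 29.82
ee_pos: [0.4425, -0.0115, 0.1551]
orientation: [0.214, 3.134, 0.001]
wrist_force: [1.3, -0.2, -1.8]
finger_gap: 0.0523
grasp_force: 26.9
```

Emit:
play_rows --pt "0 0 0 0 0 0 0.04" --pt "0 0 0 0 0 0 0.04"

```text
time: 29.98
ee_pos: [0.4427, -0.0134, 0.1546]
orientation: [-0.221, -3.134, 0.0]
wrist_force: [-0.3, -0.0, -1.4]
finger_gap: 0.0523
grasp_force: 26.9
```

```bash
python3 s.py; python3 w.py wr11;python3 car.py wr11.npz
```

```text
t 29.9833 pos [ 0.4427 -0.0134  0.1546] psi -8.07 F [-0.3 -0.  -1.4] T [ 0.04 -0.02 -0.  ] 0.05227274315922076 26.868528666818747 [  25.  -23.  -25.   -0.  -88. -123.]
[ 0.44277817 -0.01355474  0.15454884] [0.14087193 0.99002781] 30.0333
handle 0 (array([0., 0.]), array([0., 0.]), 0.0) 0
hub 0 (array([0., 0.]), array([0., 0.]), 0.0) 0
2268 ((441.4966735839844, -12.17869758605957), 27.69544219970703) [0.0549 0.0559 0.0616]
430 ((510.04046630859375, 61.745155334472656), 23.440753936767578) [0.055  0.0585 0.062 ]
161 ((482.6282653808594, -105.30133056640625), 15.155351638793945) [0.0557 0.0611 0.062 ]
```

View pics/wr11.png

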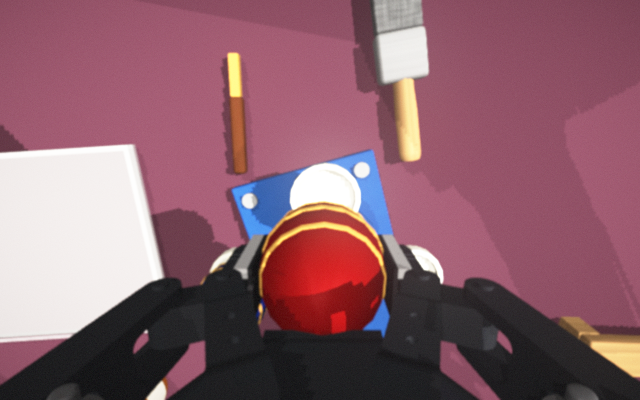

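Red is held over cup D at (325,190). Lowering it.

Emit:
play_rows --pt "0 0.0012 -0.02 0 0 0 0.04" --pt "0 0 -0.025 0 0 0 0.04" --pt "0 0 -0.02 0 0 0 0.04" --pt "0 0 -0.01 0 0 0 0.04" --pt "0 0 -0.005 0 0 0 0.04" --pt "0 0 -0.003 0 0 0 0.04" --pt "0 0 0 0 0 0 0.04" --pt "0 0 0 0 0 0 0.04"

```text
time: 30.7
ee_pos: [0.4434, -0.0116, 0.0727]
orientation: [0.22, 3.132, 0.001]
wrist_force: [0.2, 0.1, -1.2]
finger_gap: 0.0518
grasp_force: 26.9
```

Emit:
play_rows --pt "0 0 -0.001 0 0 0 0.04" --pt "0 0 -0.001 0 0 0 0.04" --pt "0 0 -0.001 0 0 0 0.04" --pt "0 0 0 0 0 0 0.04"

```text
time: 31.03
ee_pos: [0.4428, -0.0114, 0.0685]
orientation: [0.219, 3.134, 0.0]
wrist_force: [0.1, 0.9, -1.7]
finger_gap: 0.0521
grasp_force: 26.9
```

Emit:
play_rows --pt "0 0 -0.001 0 0 0 0.04" --pt "0 0 0 0 0 0 0.04" --pt "0 0 -0.001 0 0 0 0.04" --pt "0 0 0 0 0 0 0.04"

```text
time: 31.37
ee_pos: [0.443, -0.0115, 0.0675]
orientation: [0.219, 3.133, 0.0]
wrist_force: [-4.1, 1.8, 6.6]
finger_gap: 0.0522
grasp_force: 27.5
```

Emit:
play_rows --pt "0 0 0 0 0 0 0.056" --pt "0 0 0 0 0 0 0.06" --pt "0 0 0 0 0 0 0.07" --pt "0 0 0 0 0 0 0.078" --pt "0 0 0 0 0 0 0.078" --pt "0 0 0.02 0 0 0 0.078" --pt "0 0 0.04 0 0 0 0.078" --pt "0 0 0.04 0 0 0 0.078"

```text
time: 32.03
ee_pos: [0.4418, -0.0119, 0.1665]
orientation: [-0.219, -3.131, 0.002]
wrist_force: [1.4, 0.2, 0.2]
finger_gap: 0.0779
grasp_force: 0.0
```

Emit:
play_rows --pt "0 0 0.04 0 0 0 0.078" --pt "0 0 0.04 0 0 6 0.085" --pt "0.006 -0.001 0 0 0 7 0.085" --pt "0.006 -0.001 0 0 0 7 0.085" --pt "0.006 -0.001 0 0 0 7 0.085" --pt "0.006 -0.001 0 0 0 7 0.085" --pt "0.006 -0.001 0 0 0 7 0.085" --pt "0.006 -0.001 0 0 0 7 0.085"

```text
time: 32.7
ee_pos: [0.4791, -0.0176, 0.2464]
orientation: [1.083, -2.949, -0.0]
wrist_force: [-0.2, 0.5, 0.0]
finger_gap: 0.0852
grasp_force: 0.0
```

Emit:
play_rows --pt "0.006 -0.001 0 0 0 7 0.085" --pt "0.006 -0.001 0 0 0 7 0.085" --pt "0.006 -0.001 0 0 0 7 0.085" --pt "0.006 -0.001 0 0 0 7 0.085" --pt "0.006 -0.001 0 0 0 7 0.085" --pt "0.005 0 0 0 0 7 0.085" --pt "0 0 0 0 0 0 0.085" --pt "0 0 0 0 0 0 0.085"

```text
time: 33.37
ee_pos: [0.5137, -0.0225, 0.2461]
orientation: [2.056, -2.374, -0.001]
wrist_force: [0.1, 0.2, -0.2]
finger_gap: 0.0849
grasp_force: 0.0
```

```bash
python3 s.py; python3 w.py wr12;python3 car.py wr12.npz
python3 - <<'E'
from egg import *
for x,y in((.5855,-.032),(.443,-.012),(.504,-.093)): egg("wr12.npz",x,y,.056)
E
```

```text
t 33.3667 pos [ 0.5137 -0.0225  0.2461] psi 81.77 F [ 0.1  0.2 -0.2] T [0.01 0.02 0.03] 0.08494238260009677 0.0 [ 20. -11.  -6.  -0. -95. -28.]
[ 0.51365552 -0.02251103  0.24639708] [-0.98968479  0.14326149] 33.4167
handle 1228 (array([513.5, -23.9]), array([26.2, 25.4]), 81.8) [ 0.51354408 -0.02363779  0.17714568]
hub 1482 (array([513.8, -22.9]), array([50.7, 49.9]), 82.4) [ 0.51176461 -0.03288818  0.08341765]
292 ((575.6339721679688, -37.855770111083984), 26.575525283813477) [0.0575 0.0608 0.062 ]
371 ((450.2742004394531, -21.646595001220703), 27.334928512573242) [0.0562 0.0604 0.0619]
1448 ((523.1908569335938, 47.6944465637207), 28.168975830078125) [0.0547 0.0558 0.0612]
2449 [ 5.846e+02 -3.270e+01 -3.000e-01] rms 0.43 zmax 0.1258
2446 [441.6 -12.9  -0.5] rms 0.41 zmax 0.1256
2709 [ 5.047e+02 -9.370e+01 -3.000e-01] rms 0.39 zmax 0.1258
```

View pics/wr12.png

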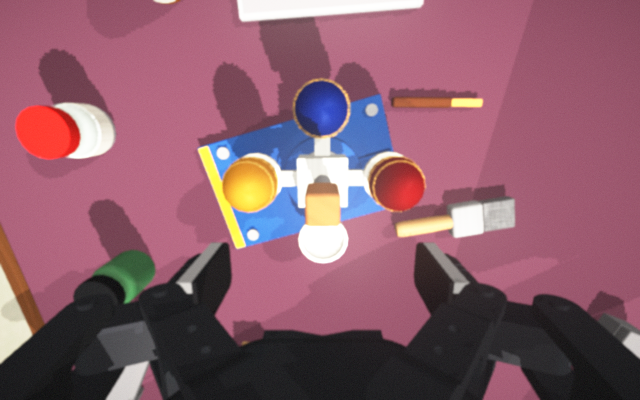

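All three eggs stand in cups: blue (321,107), ochre (250,185), red (397,185). Now I grip the handle at (322,205).

Emit:
play_rows --pt "0 -0.0005 -0.02 0 0 0 0.085" --pt "0 0 -0.03 0 0 0 0.085" --pt "0 0 -0.03 0 0 0 0.085" --pt "0 0 -0.015 0 0 0 0.085" --pt "0 0 -0.008 0 0 0 0.085" --pt "0 0 0 0 0 0 0.085" --pt "0 0 0 0 0 0 0.04" --pt "0 0 0 0 0 0 0.035" --force 30

```text
time: 34.08
ee_pos: [0.5146, -0.023, 0.1455]
orientation: [-2.059, 2.37, -0.003]
wrist_force: [0.4, -0.0, 0.2]
finger_gap: 0.0636
grasp_force: 0.0
```

Emit:
play_rows --pt "0 0 0 0 0 0 0.03" --pt "0 0 0 0 0 0 0.027" --pt "0 0 0 0 0 0 0.024" --pt "0 0 0 0 0 0 0.02" --pt "0 0 0 0 0 0 0.015" --pt "0 0 0 0 0 0 0.015"

```text
time: 34.58
ee_pos: [0.514, -0.023, 0.1444]
orientation: [-2.06, 2.371, -0.001]
wrist_force: [-1.4, 0.6, 5.7]
finger_gap: 0.0254
grasp_force: 30.4
```

```bash
python3 s.py
```

```text
t 34.5833 pos [ 0.514  -0.023   0.1444] psi 81.99 F [-1.4  0.6  5.7] T [ 0.46  0.81 -0.05] 0.025394596418716765 30.398898124694824 [ 20. -11. -16.   0. -84. -28.]
```

Emit:
play_rows --pt "0 0 0 0 0 -0.5 0.015" --pt "0 0 0 0 0 -1 0.015" --pt "0 0 0 0 0 -2 0.015" --pt "0 0 0 0 0 -2.5 0.015" --pt "0 0 0 0 0 -3 0.015" --pt "0 0 0 0 0 -3 0.015" --pt "0 0 0 0 0 -3 0.015" --pt "0 0 0 0 0 -3 0.015" --force 45

```text
time: 35.25
ee_pos: [0.5137, -0.0229, 0.1445]
orientation: [-1.662, 2.666, -0.0]
wrist_force: [-4.1, 2.0, 7.1]
finger_gap: 0.0256
grasp_force: 44.6
```

Emit:
play_rows --pt "0 0 0 0 0 -3 0.015" --pt "0 0 0 0 0 -3 0.015" --pt "0 0 0 0 0 -3 0.015" --pt "0 0 0 0 0 -3 0.015" --pt "0 0 0 0 0 -3 0.015" --pt "0 0 0 0 0 -3 0.015" --pt "0 0 0 0 0 -3 0.015" --pt "0 0 0 0 0 -3 0.015"

```text
time: 35.92
ee_pos: [0.513, -0.0226, 0.1445]
orientation: [1.071, -2.952, -0.002]
wrist_force: [-8.5, 3.3, 9.7]
finger_gap: 0.0254
grasp_force: 44.9
```

Emit:
play_rows --pt "0 0 0 0 0 -3 0.015" --pt "0 0 0 0 0 -3 0.015" --pt "0 0 0 0 0 -3 0.015" --pt "0 0 0 0 0 -3 0.015" --pt "0 0 0 0 0 -3 0.015" --pt "0 0 0 0 0 -3 0.015" --pt "0 0 0 0 0 -2 0.015" --pt "0 0 0 0 0 -1 0.015"

```text
time: 36.58
ee_pos: [0.5126, -0.0221, 0.1446]
orientation: [0.517, -3.097, -0.003]
wrist_force: [-9.3, 6.5, 11.1]
finger_gap: 0.0256
grasp_force: 45.2
```

```bash
python3 s.py
```

```text
t 36.5833 pos [ 0.5126 -0.0221  0.1446] psi 18.94 F [-9.3  6.5 11.1] T [2.41 3.93 0.15] 0.02555222003079083 45.18263518810272 [ 20. -11. -16.  -0. -84. -91.]
```

Emit:
play_rows --pt "-0.0008 0.0006 0 0 0 -2 0.015" --pt "0 0 0 0 0 -2 0.015" --pt "0 0 0 0 0 -2 0.015" --pt "0 0 0 0 0 -2 0.015" --pt "0 0 0 0 0 -1.5 0.015" --pt "0 0 0 0 0 0 0.015" --pt "0 0 0 0 0 0 0.015"

```text
time: 37.17
ee_pos: [0.5123, -0.0216, 0.1446]
orientation: [0.261, -3.13, -0.002]
wrist_force: [-7.3, 4.7, 9.1]
finger_gap: 0.0256
grasp_force: 45.0
```

```bash
python3 s.py
```

```text
t 37.1667 pos [ 0.5123 -0.0216  0.1446] psi 9.52 F [-7.3  4.7  9.1] T [ 1.96  3.   -0.02] 0.025572497706588867 44.95519995689392 [  20.  -11.  -16.   -0.  -84. -101.]
```

Emit:
play_rows --pt "0 0 0 0 0 -1 0.015" --pt "0 0 0 0 0 -1 0.015" --pt "0 0 0 0 0 -1 0.015" --pt "0 0 0 0 0 0 0.015" --pt "0 0 0 0 0 0 0.015"

```text
time: 37.58
ee_pos: [0.5122, -0.0215, 0.1445]
orientation: [0.179, -3.135, -0.003]
wrist_force: [-7.5, 5.4, 9.4]
finger_gap: 0.0259
grasp_force: 45.0
```

```bash
python3 s.py
```

```text
t 37.5833 pos [ 0.5122 -0.0215  0.1445] psi 6.53 F [-7.5  5.4  9.4] T [ 2.08  3.09 -0.04] 0.025861247206328996 44.96569812297821 [  20.  -11.  -16.   -0.  -84. -104.]
```

Emit:
play_rows --pt "0 0 0 0 0 -1 0.015" --pt "0 0 0 0 0 -1 0.015" --pt "0 0 0 0 0 -1 0.015" --pt "0 0 0 0 0 -1 0.015" --pt "0 0 0 0 0 0 0.015"

```text
time: 38.0
ee_pos: [0.5128, -0.0211, 0.1445]
orientation: [-0.07, 3.141, 0.004]
wrist_force: [-5.8, 6.7, 8.9]
finger_gap: 0.0254
grasp_force: 45.0
```

```bash
python3 s.py
```

```text
t 38.0 pos [ 0.5128 -0.0211  0.1445] psi 2.54 F [-5.8  6.7  8.9] T [2.37 2.27 0.37] 0.02544601806257981 44.970359802246094 [  20.  -11.  -16.   -0.  -84. -108.]
```

Emit:
play_rows --pt "0 0 0 0 0 -1 0.015" --pt "0 0 0 0 0 -1 0.015" --pt "0 0 0 0 0 -1 0.015" --pt "0 0 0 0 0 0 0.015"

```text
time: 38.33
ee_pos: [0.5125, -0.0208, 0.1445]
orientation: [-0.012, -3.141, -0.004]
wrist_force: [-8.0, 7.9, 10.5]
finger_gap: 0.0256
grasp_force: 45.2
```

```bash
python3 s.py
```

```text
t 38.3333 pos [ 0.5125 -0.0208  0.1445] psi -0.43 F [-8.   7.9 10.5] T [2.81 2.81 0.49] 0.02559759546736839 45.215803384780884 [  20.  -11.  -16.   -0.  -84. -111.]
```

Emit:
play_rows --pt "0 0 0 0 0 -1 0.015" --pt "0 0 0 0 0 0 0.015" --pt "0 0 0 0 0 0 0.015"

```text
time: 38.58
ee_pos: [0.5125, -0.0207, 0.1446]
orientation: [-0.037, -3.141, -0.004]
wrist_force: [-8.8, 8.2, 10.0]
finger_gap: 0.0257
grasp_force: 45.8
```

```bash
python3 s.py
```

```text
t 38.5833 pos [ 0.5125 -0.0207  0.1446] psi -1.36 F [-8.8  8.2 10. ] T [2.86 2.78 0.8 ] 0.025666283651084643 45.7563453912735 [  20.  -11.  -16.   -0.  -84. -111.]
```

Emit:
play_rows --pt "0 0 0 0 0 0 0.04" --pt "0 0 0 0 0 0 0.08" --pt "0 0 0 0 0 0 0.085" --pt "0 0 0 0 0 0 0.085" --pt "0 0 0.03 0 0 0 0.085" --pt "0 0 0.04 0 0 0 0.085" --pt "0 0 0.03 0 0 0 0.085" --pt "0 0 0 0 0 0 0.085"

```text
time: 39.25
ee_pos: [0.5151, -0.0232, 0.2511]
orientation: [0.042, 3.131, 0.0]
wrist_force: [0.8, -0.2, 1.0]
finger_gap: 0.0852
grasp_force: 0.0
```

```bash
python3 s.py; python3 w.py wr13;python3 car.py wr13.npz
python3 - <<'E'
from egg import *
for a in(8,98,188,278): egg("wr13.npz",.514+.072*np.cos(np.radians(a-8+4)),-.0222+.072*np.sin(np.radians(a-8+4)),.056)
E
```

```text
t 39.25 pos [ 0.5151 -0.0232  0.2511] psi -1.55 F [ 0.8 -0.2  1. ] T [ 0.02 -0.01 -0.01] 0.08515294523706242 0.0 [  20.  -11.   -6.    0.  -95. -112.]
[ 0.5143714  -0.022636    0.24754196] [0.02685343 0.9996388 ] 39.3
handle 1189 (array([512.2, -21.2]), array([26.3, 25.5]), 0.9) [ 0.51212224 -0.0212048   0.17728951]
hub 1444 (array([513.2, -21.3]), array([50.5, 50. ]), 1.2) [ 0.50312862 -0.02184026  0.0836059 ]
356 ((507.74908447265625, 42.82546615600586), 27.133949279785156) [0.0559 0.0606 0.0621]
272 ((505.67010498046875, -83.33817291259766), 26.631732940673828) [0.0583 0.0608 0.0623]
1479 ((584.8418579101562, -20.51347541809082), 28.245044708251953) [0.0549 0.056  0.0617]egg.py:7: RuntimeWarning: Mean of empty slice.
  r=least_squares(fn,[x,y,0],loss="soft_l1");print(len(q),(r.x*1000).round(1),"rms",np.sqrt((fn(r.x)**2).mean()).round(2),"zmax",np.percentile(q[:,2],99.5).round(4))
  ret = ret.dtype.type(ret / rcount)
Traceback (most recent call last):
  File "egg.py", line 7, in egg
    r=least_squares(fn,[x,y,0],loss="soft_l1");print(len(q),(r.x*1000).round(1),"rms",np.sqrt((fn(r.x)**2).mean()).round(2),"zmax",np.percentile(q[:,2],99.5).round(4))
                                                                                                                                   ~~~~~~~~~~~~~^^^^^^^^^^^^^
IndexError: index -1 is out of bounds for axis 0 with size 0
```

View pics/wr13.png

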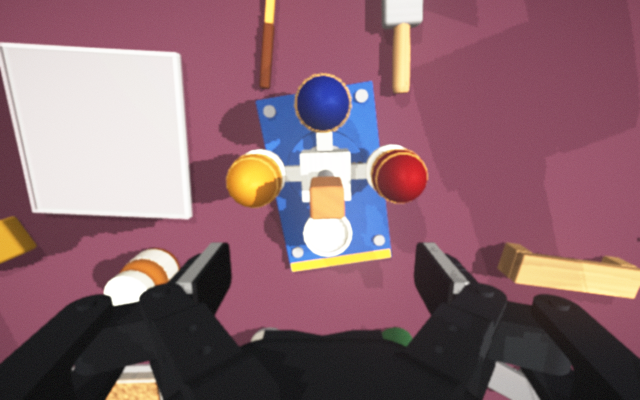

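Carousel is at the stop: yaw 1.2° with a rising torque, which is the bore play past 7.7°. The eggs stand upright. Next I go over the rest, seen at (575,272).

Emit:
play_rows --pt "0.01 0.0245 0 0 0 6.8 0.085" --pt "0.01 0.0245 0 0 0 6.8 0.085" --pt "0.01 0.0245 0 0 0 6.8 0.085" --pt "0.01 0.0245 0 0 0 6.8 0.085" --pt "0.01 0.0245 0 0 0 6.8 0.085" --pt "0.01 0.0245 0 0 0 6.8 0.085" --pt "0.01 0.0245 0 0 0 6.8 0.085" --pt "0.01 0.0245 0 0 0 6.8 0.085"

```text
time: 39.97
ee_pos: [0.5931, 0.1746, 0.242]
orientation: [1.406, -2.807, -0.0]
wrist_force: [-0.0, -0.8, 1.1]
finger_gap: 0.0854
grasp_force: 0.0
```

Emit:
play_rows --pt "0.01 0.0245 0 0 0 6.8 0.085" --pt "0.01 0.0245 0 0 0 6.8 0.085" --pt "0.01 0.0245 0 0 0 6.8 0.085" --pt "0.01 0.0245 0 0 0 6.8 0.085" --pt "0 0 0 0 0 0 0.085" --pt "0 0 0 0 0 0 0.085" --pt "0 0 0 0 0 0 0.085"

```text
time: 40.55
ee_pos: [0.6329, 0.2713, 0.2422]
orientation: [2.019, -2.405, 0.0]
wrist_force: [-0.1, 0.4, 0.6]
finger_gap: 0.0848
grasp_force: 0.0
```

```bash
python3 s.py; python3 w.py wr14
cat > rest.py <<'E'
from m import *
import sys
c=dict(np.load(sys.argv[1]));P=cloud(c);x,y=map(float,sys.argv[2:4])
hsv=cv2.cvtColor(c["pixels"],cv2.COLOR_RGB2HSV)
m=(cv2.inRange(hsv,(8,40,90),(28,255,255))>0)&(np.hypot(P[...,0]-x,P[...,1]-y)<.14)&(P[...,2]>.034)&(P[...,2]<.047)&(c["range_z"]>0)
m=cv2.morphologyEx(m.astype(np.uint8),cv2.MORPH_OPEN,np.ones((3,3)))
k=on_plane(c,np.argwhere(m>0)[:,::-1],.04);print("rest",m.sum(),rect(k))
E
python3 rest.py wr14.npz .64 .275
```

```text
t 40.55 pos [0.6329 0.2713 0.2422] psi 80.03 F [-0.1  0.4  0.6] T [0.01 0.   0.01] 0.08475596540639779 0.0 [ 40.  16.  22.   0. -95. -50.]
[0.63289704 0.27091364 0.24304519] [-0.98483831  0.17347397] 40.6
rest 4486 (array([662.4, 299.7]), array([158.8,  39.7]), 80.4)
```

The rest was knocked: now centred at (662,300) mm, yaw axis 80.4°. I grip it 30 mm off centre, since its centre is at the reach limit.

Emit:
play_rows --pt "0.0125 -0.0005 -0.03 0 0 0.4 0.07" --pt "0.012 -0.0005 -0.035 0 0 0 0.07" --pt "0 0 -0.035 0 0 0 0.07" --pt "0 0 -0.035 0 0 0 0.07" --pt "0 0 -0.035 0 0 0 0.07" --pt "0 0 -0.02 0 0 0 0.07" --pt "0 0 0 0 0 0 0.07" --pt "0 0 0 0 0 0 0.07"

```text
time: 41.27
ee_pos: [0.6572, 0.2694, 0.0535]
orientation: [2.027, -2.398, 0.001]
wrist_force: [0.3, 0.6, 0.8]
finger_gap: 0.0703
grasp_force: 0.0
```

```bash
python3 s.py; python3 w.py wr15; python3 rest.py wr15.npz .66 .30
```

```text
t 41.2667 pos [0.6572 0.2694 0.0535] psi 80.43 F [0.3 0.6 0.8] T [ 0.01 -0.03  0.01] 0.07034596840667455 0.0 [ 38.  21.   8.   0. -77. -48.]
[0.65833862 0.27011709 0.05580898] [-0.98614055  0.16589665] 41.3167
rest 12871 (array([658.3, 274.6]), array([108.3,  39.3]), 80.4)
```

Emit:
play_rows --pt "0 0 -0.02 0 0 0 0.07" --pt "0 0 -0.012 0 0 0 0.07" --pt "0 0 -0.005 0 0 0 0.07" --pt "0 0 0 0 0 0 0.055" --pt "0 0 0 0 0 0 0.045" --pt "0 0 0 0 0 0 0.04" --pt "0 0 0 0 0 0 0.03" --pt "0 0 0 0 0 0 0.03" --force 50

```text
time: 41.98
ee_pos: [0.6581, 0.2709, 0.0182]
orientation: [-2.029, 2.396, -0.001]
wrist_force: [-1.9, -0.6, 4.9]
finger_gap: 0.0392
grasp_force: 52.4
```

Emit:
play_rows --pt "0 0 0 0 0 0 0.03" --pt "0 0 0 0 0 0 0.03" --pt "0 0 0 0 0 0 0.03"

```text
time: 42.23
ee_pos: [0.6581, 0.2709, 0.0182]
orientation: [-2.029, 2.396, -0.001]
wrist_force: [-1.9, -0.6, 5.5]
finger_gap: 0.0388
grasp_force: 52.6
```

```bash
python3 s.py
```

```text
t 42.2333 pos [0.6581 0.2709 0.0182] psi 80.51 F [-1.9 -0.6  5.5] T [-0.06  0.73  0.03] 0.03877153779770801 52.5873327255249 [ 38.  23.   6.   0. -73. -48.]
```

Emit:
play_rows --pt "0 0 0.01 0 0 0 0.03" --pt "0 0 0.02 0 0 0 0.03" --pt "0.003 -0.03 0.01 0 0 2 0.03" --pt "0.003 -0.035 0 0 0 2 0.03" --pt "0.003 -0.035 0 0 0 2 0.03" --pt "0.003 -0.035 0 0 0 2 0.03" --pt "0.003 -0.035 0 0 0 2 0.03" --pt "0.003 -0.035 0 0 0 2 0.03"

```text
time: 42.9
ee_pos: [0.6749, 0.064, 0.0561]
orientation: [2.271, -2.17, -0.002]
wrist_force: [0.6, 0.6, -2.4]
finger_gap: 0.0389
grasp_force: 51.6
```

Emit:
play_rows --pt "0.003 -0.035 0 0 0 2 0.03" --pt "0.003 -0.035 0 0 0 2 0.03" --pt "0 -0.025 0 0 0 1.2 0.03" --pt "0 0 0 0 0 0 0.03" --pt "0 0 0 0 0 0 0.03"

```text
time: 43.32
ee_pos: [0.681, -0.031, 0.0559]
orientation: [2.362, -2.07, -0.002]
wrist_force: [-0.1, 0.4, -2.9]
finger_gap: 0.0389
grasp_force: 51.6
```

```bash
python3 s.py; python3 w.py wr16
python3 - <<'E'
from m import *
c=dict(np.load("wr16.npz"));P=cloud(c);hsv=cv2.cvtColor(c["pixels"],cv2.COLOR_RGB2HSV)
m=(cv2.inRange(hsv,(8,40,90),(28,255,255))>0)&(np.hypot(P[...,0]-.68,P[...,1])<.14)&(P[...,2]>.06)&(P[...,2]<.1);print("rest top z",np.median(P[m][:,2]),rect(P[m]))
E
```

```text
t 43.3167 pos [ 0.681  -0.031   0.0559] psi 97.52 F [-0.1  0.4 -2.9] T [-0.05 -0.05  0.03] 0.03886460666655928 51.61597788333893 [ 14.  17.   3.  -0. -76.  -7.]
[ 0.681142   -0.02971736  0.05600945] [-0.99120357 -0.13234214] 43.3667
rest top z 0.077110035355862 (array([680., -40.]), array([48.5, 82. ]), 7.4)
```

View pics/wr16.png

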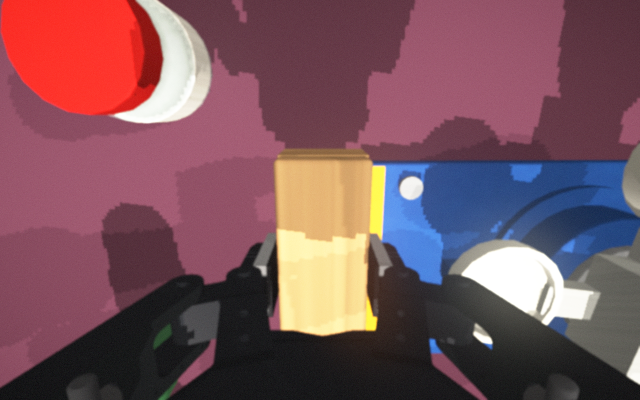

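The rest is held above the stripe at (378,250), its -y end at (323,152) and the plate's side edge at about row 162. I compute the centring.

Run:
```python
from m import *
c=dict(np.load("wr16.npz"));a=np.radians(7.7);A=np.array([[np.cos(a),np.sin(a)],[-np.sin(a),np.cos(a)]])
o=np.array([.5139,-.0218]);f=lambda uv,z:((on_plane(c,uv,z)[:,:2]-o)@A.T*1000).round(1).tolist()
hsv=cv2.cvtColor(c["pixels"],cv2.COLOR_RGB2HSV)
bl=cv2.inRange(hsv,(100,100,40),(125,255,255))>0
ye=cv2.inRange(hsv,(22,170,120),(34,255,255))>0
wd=(cv2.inRange(hsv,(8,40,90),(22,200,255))>0)
e=[(u,np.argmax(bl[:,u])) for u in(430,480,540,590)];print("side edge",e,f(e,.012))
e=[(np.where(ye[v])[0].max(),v) for v in(180,200,220)];print("stripe inner",e,f(e,.012))
P=cloud(c);top=wd&(P[...,2]>.07)&(P[...,2]<.084)
e=[(u,np.argmax(top[:,u])) for u in(295,320,350)];print("rest end",e,f(e,.077))
for k in(0,1):
    e=[(np.where(top[v])[0][[0,-1][k]],v) for v in(170,190,210)];print("rest side",e,f(e,.077))
```

```text
side edge [(430, np.int64(161)), (480, np.int64(161)), (540, np.int64(161)), (590, np.int64(160))] [[98.6, -70.6], [68.3, -70.5], [32.2, -70.3], [2.4, -70.8]]
stripe inner [(np.int64(382), 180), (np.int64(380), 200), (np.int64(379), 220)] [[127.1, -58.9], [127.8, -46.0], [127.8, -32.8]]
rest end [(295, np.int64(157)), (320, np.int64(157)), (350, np.int64(158))] [[174.7, -81.9], [164.9, -81.9], [153.0, -81.5]]
rest side [(np.int64(274), 170), (np.int64(275), 190), (np.int64(276), 210)] [[183.2, -76.7], [183.2, -68.5], [183.1, -60.0]]
rest side [(np.int64(371), 170), (np.int64(370), 190), (np.int64(369), 210)] [[144.6, -76.6], [144.6, -68.4], [144.7, -59.9]]
```

Emit:
play_rows --pt "0 0.001 -0.01 0 0 0 0.03" --pt "0 0 -0.015 0 0 0 0.03" --pt "0 0 -0.008 0 0 0 0.03" --pt "0 0 -0.0035 0 0 0 0.03" --pt "0 0 0 0 0 0 0.03" --pt "-0.002 -0.0003 0 0 0 0 0.03" --pt "-0.0015 -0.0002 0 0 0 0 0.03" --pt "0 0 0 0 0 0 0.03"

```text
time: 44.03
ee_pos: [0.678, -0.0288, 0.0205]
orientation: [-2.365, 2.067, -0.001]
wrist_force: [0.5, -0.8, -2.1]
finger_gap: 0.0389
grasp_force: 51.6
```

```bash
python3 s.py
```

```text
t 44.0333 pos [ 0.678  -0.0288  0.0205] psi 97.69 F [ 0.5 -0.8 -2.1] T [-0.04 -0.    0.02] 0.03893899161767268 51.61707580089569 [ 14.  18.   0.   0. -72.  -7.]
```

Emit:
play_rows --pt "-0.001 -0.0001 -0.0015 0 0 0 0.03" --pt "-0.001 -0.0001 0 0 0 0 0.03" --pt "-0.0005 -0.0001 0 0 0 0 0.03" --pt "0 0 0 0 0 0 0.03"

```text
time: 44.37
ee_pos: [0.6765, -0.0291, 0.0187]
orientation: [-2.364, 2.066, -0.003]
wrist_force: [5.3, 0.3, -5.1]
finger_gap: 0.0391
grasp_force: 51.5
```

```bash
python3 s.py
```

```text
t 44.3667 pos [ 0.6765 -0.0291  0.0187] psi 97.69 F [ 5.3  0.3 -5.1] T [-0.07 -1.92  0.  ] 0.03909162035592566 51.47116720676422 [ 14.  18.  -0.   0. -72.  -7.]
```

Emit:
play_rows --pt "-0.001 -0.0001 0 0 0 0 0.03" --pt "-0.0005 0 -0.001 0 0 0 0.03" --pt "0 0 0 0 0 0 0.03" --pt "0 0 0 0 0 0 0.03"

```text
time: 44.7
ee_pos: [0.6765, -0.0291, 0.0188]
orientation: [-2.362, 2.064, -0.007]
wrist_force: [8.5, -0.9, -4.9]
finger_gap: 0.0388
grasp_force: 51.7
```

```bash
python3 s.py
```

```text
t 44.7 pos [ 0.6765 -0.0291  0.0188] psi 97.7 F [ 8.5 -0.9 -4.9] T [-0.1  -3.   -0.07] 0.03880462661399007 51.69197738170624 [ 14.  18.  -0.   0. -72.  -7.]
```

Emit:
play_rows --pt "0 0 0 0 0 0 0.045" --pt "0 0 0 0 0 0 0.05" --pt "0 0 0 0 0 0 0.055" --pt "0 0 0 0 0 0 0.055" --pt "0 0 0.02 0 0 0 0.055" --pt "0 0 0.04 0 0 0 0.055" --pt "0 0 0.04 0 0 0 0.055" --pt "0 0 0.04 0 0 0 0.055"

```text
time: 45.37
ee_pos: [0.6734, -0.0295, 0.1591]
orientation: [2.365, -2.067, -0.001]
wrist_force: [1.8, 0.2, 0.1]
finger_gap: 0.0546
grasp_force: 0.0
```

Emit:
play_rows --pt "0 0 0.04 0 0 0 0.07" --pt "-0.01 0 0.02 0 0 0 0.085" --pt "-0.01 0 0 0 0 0 0.085" --pt "-0.01 0 0 0 0 0 0.085" --pt "-0.01 0 0 0 0 0 0.085" --pt "0 0 0 0 0 0 0.085" --pt "0 0 0 0 0 0 0.085"

```text
time: 45.95
ee_pos: [0.6339, -0.0294, 0.2181]
orientation: [-2.365, 2.067, -0.001]
wrist_force: [0.3, -0.7, -0.3]
finger_gap: 0.0847
grasp_force: 0.0
```

```bash
python3 s.py; python3 w.py wr17; python3 rest.py wr17.npz .672 0
python3 - <<'E'
from egg import *
c=dict(np.load("wr17.npz"));P=cloud(c)
hsv=cv2.cvtColor(c["pixels"],cv2.COLOR_RGB2HSV)
m=(cv2.inRange(hsv,(22,170,120),(34,255,255))>0)&(P[...,2]<.02)&(np.hypot(P[...,0]-.645,P[...,1]+.003)<.08)
print("stripe",rect(on_plane(c,np.argwhere(m)[:,::-1],.012)))
for a in(91,181,271):
    try: egg("wr17.npz",.513+.072*np.cos(np.radians(a)),-.0215+.072*np.sin(np.radians(a)),.056)
    except Exception as e: print("no",a)
E
```

```text
t 45.95 pos [ 0.6339 -0.0294  0.2181] psi 97.7 F [ 0.3 -0.7 -0.3] T [ 0.04 -0.03 -0.07] 0.08474464998482376 0.0 [ 15.   7.   9.   0. -91.  -8.]
[ 0.63408512 -0.02932473  0.21778029] [-0.9909915 -0.1339246] 46.0
rest 5217 (array([ 6.719e+02, -3.000e-01]), array([ 39.9, 158.1]), 7.7)
stripe (array([644.8,  -4.3]), array([  9. , 131.5]), 7.7)
429 [5.127e+02 5.100e+01 2.000e-01] rms 0.42 zmax 0.1177
2876 [441.9 -22.8  -0.8] rms 0.55 zmax 0.1253
3619 [ 5.139e+02 -9.300e+01 -4.000e-01] rms 0.44 zmax 0.1255
```

View pics/wr17.png

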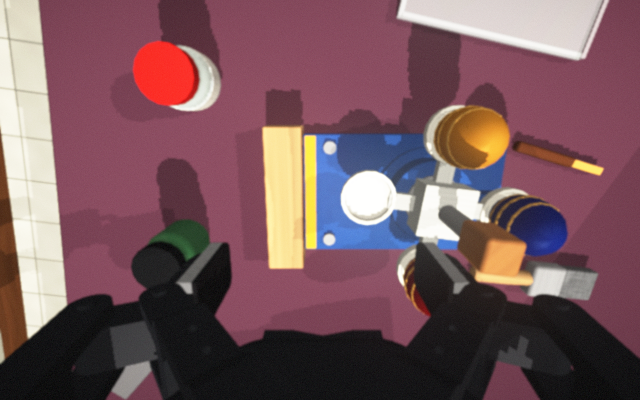

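The rest is flush and centred (159.5, 0.1 mm, yaw 7.7° in the turner's frame). The eggs are upright, the gripper is clear. I hand in.

```bash
python3 -c "
from bench import env
print(env.close_job())"
```

```text
the job is handed in; nothing more can be done
None
```

The job is handed in at about 46 s and no verdict came back: the carousel is home, the three eggs present (red, blue, ochre; no green) stand upright in cups of their own, and the carousel is turned clockwise until the torque rose and it stopped moving. The rest, which had been knocked aside, lies flush and centred on the striped edge to within about 0.5 mm, and nothing else on the bench was touched.

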